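# Fetch the cooler from behind the bottles

### The job

Clear the three bottles out of the white supply tray and stand them all on the grey side mat; only then fetch the finned cooler from behind them and set it flat, centred and squarely along the white bracket on the blue mainboard. With the cooler in place, put every bottle back in the tray, centred on the round place of its own colour. Keep the bottles upright throughout and let everything stand free at the end.

Things in the scene. Friction and masses are not known exactly. Their poses are not given: they have to be found in the camera images.
- blue_bottle_mid (a point): White plastic bottle with a blue cap and a blue band, upright and closed: body 44 mm in diameter up to 70 mm above its foot, then a shoulder and a 33 mm cap; 95 mm tall, about 0.11 to 0.22 kg. This point is on its axis, half-way up (47.5 mm above its foot); z is up along its axis. At the start it stands on the blue place.
- red_bottle_mid (a point): White plastic bottle with a red cap and a red band, upright and closed: body 44 mm in diameter up to 70 mm above its foot, then a shoulder and a 33 mm cap; 95 mm tall, about 0.11 to 0.22 kg. This point is on its axis, half-way up (47.5 mm above its foot); z is up along its axis. At the start it stands on the red place.
- yellow_bottle_mid (a point): White plastic bottle with a yellow cap and a yellow band, upright and closed: body 44 mm in diameter up to 70 mm above its foot, then a shoulder and a 33 mm cap; 95 mm tall, about 0.11 to 0.22 kg. This point is on its axis, half-way up (47.5 mm above its foot); z is up along its axis. At the start it stands on the yellow place.
- blue_place: Fixed round blue disc, 62 mm across and 3 mm thick, on the floor of the white tray; the home of the blue bottle. Origin at the centre of its underside (its top is 3 mm higher). Axes parallel to the tray's.
- red_place: Fixed round red disc, 62 mm across and 3 mm thick, on the floor of the white tray; the home of the red bottle. Origin at the centre of its underside (its top is 3 mm higher). Axes parallel to the tray's.
- yellow_place: Fixed round yellow disc, 62 mm across and 3 mm thick, on the floor of the white tray; the home of the yellow bottle. Origin at the centre of its underside (its top is 3 mm higher). Axes parallel to the tray's.
- cooler_mid (a point): Finned metal cooler (heat sink) with a copper-coloured base, a block 56 mm long (its x), 40 mm wide (its y) and 30 mm high, about 0.08 to 0.15 kg; the fins run along its length, the two outermost are its flat sides. This point is its centre, half-way up. At the start it stands on the tray's floor, the bottles close around three sides of it: robot's side, left and right.
- cooler_seat (a point): Centre of the top face of the white bracket (64 mm in x, 48 mm in y, copper-coloured square in it) in the middle of the blue mainboard, fixed in an aluminium nest 190 x 215 mm. The cooler's underside rests here, its length along this x, either way round. The bracket's top is 20 mm above the table, 5 mm above the board; parts and a loose strip on the board are at most 6 mm high.
- side_mat: Grey rectangular mat, fixed, 190 mm (x) by 225 mm (y), 4 mm thick; the side area. Origin at the centre of its underside. A steel dish, 36 x 50 x 12 mm high, lies loose on it with its centre about 72 mm to +x, middle of that edge; the rest is free.
- bay: White fixed supply tray, about 205 mm (x) by 230 mm (y), floor 6 mm thick, a rim 24 mm high along its +x edge, lower or none elsewhere. Origin on the table under its middle; +x points away from the robot. The round places lie 72 mm to +y, 72 mm to -y and 70 mm to -x of it, colours shuffled; the cooler is near x = 10 mm, y = 0. A small cardboard box, 12 mm high, lies in the -x +y corner.

How it is judged:
By the outcome, as a careful person would: the job done as asked, in the order asked, and still so for the second after the job is handed in, with the robot touching nothing.
It also fails if it takes over 141 s, if anything falls off the work surface, if the arm or the gripper's body presses on something with over 40 N, if the wrist force passes 120 N, or if a joint passes its speed limit or range.

### The arm

A 6-joint arm with a two-finger parallel gripper is mounted at the origin on the work surface. World frame = base frame: x ahead of the robot, y to its left, z up, the work surface at z = 0. Lengths are in m, angles in rad, forces in N, time in s.
With the tool pointing down it reaches from about 0.3 to 0.775 m from the base axis. Payload 14.6 kg.
Tool frame: the origin (TCP) lies on the centre line of the jaws, within the pads' length; the fingertips stand 17 mm ahead of it and the grasp point (between the pads) lies 2 mm behind it; z points along the fingers, x is the direction in which the jaws open and shut, and the axes are right-handed (so a half turn about z gives the same grasp; the last joint's range is limited). The gripper opens to 94 mm and grips with 3 to 60 N. Pads are 16 mm wide; open, the fingers measure 119 mm over their backs; the gripper's body (75 mm by 177 mm) begins 78 mm behind the grasp point.
Start: joints at [1.235, 0.3, 1.521, -0, 1.321, -0.067], TCP at [0.146, 0.53, 0.222] pointing down, gripper open.
Joint ranges: [-3.03, 3.03], [-0.79, 2.21], [0.23, 2.52], [-1.04, 4.18], [0, 3.07], [-2.55, 2.55]. Speed limits (rad/s): [2.22, 2.22, 2.57, 3.14, 3.14, 3.14].

### API

Orientations are given as [roll, pitch, yaw] about the fixed x, y, z axes, in that order (R = Rz(yaw) Ry(pitch) Rx(roll)).
In Python, from station import ctrl gives the robot as it stands. The module is installed in compiled form; this text tells all that it offers.
- The arm moves only by the tool drive_tool, never from a script. Its argument "increments" is a list of rows, each a list of 3 entries, a list of its own where there are three numbers: the turn, a rotation vector about the tool's x, y, z in degrees, then the shift along the tool's x, y, z in mm, then the opening, from 0 (shut) to 1 (fully open). In form: [[[ax, ay, az], [dx, dy, dz], hand], ...]. A call has 1 to 20 rows; each row shifts and turns the commanded pose from where the row before left it, along the tool's axes as they then stand; what a row does not reach is not made up. A row lasts 1/8 s, in which the tool goes at most 62.5 mm and 10.7 degrees, less where a joint would pass 70% of its speed; a pose out of reach is approached as far as the arm can. A call with a gripper value outside its range is refused whole. The fingers move at their own pace and stop on an object; "squeeze" is the grip in N (left out, the last holds). Time passes only in rows, so rows that do not move let the fingers close. It gives the time, the measured TCP pose, the force and the opening at its end, in the units of the state.
- ctrl.get_obs(): the state, without advancing time (a new reading comes with each control period).
- ctrl.camera(name): name is "scene" or "top"; returns the picture (384x512x3 uint8, red, green, blue); there is no depth.
- ctrl.calibration(name): a dict with "fx", "fy", "cx", "cy" (pixels), "rvec" (rotation vector, rad) and "tvec" (3), from world to camera coordinates, as OpenCV has them. Camera axes: x right, y down, z forward; pixel columns grow to the right and rows downward; lengths in m; the calibration is good to about 2 mm. A picture is of the moment at which its call begins. calibration takes no time and is no camera call.
- ctrl.hand_in(): hands the job in, once; it reports no verdict.
The state is a dict: "time_s": time; "qpos": joint angles; "joint_vel": joint speeds; "tau": joint torques, N m; "ee_pos": TCP position; "eef_rot": TCP orientation; "force": force on the tool from outside, world axes, zero at the start; "moment": the same for the moment, N m; "grip_width": finger opening in m.
Only numpy, scipy, OpenCV 4.12 (cv2) and the standard library are available. Lean on these libraries where they do the work, as an engineer would, in place of code of your own. Each camera call takes 0.05 s, during which the arm holds its last target.

## Working session

There is one attempt and no reset: what is moved stays moved. The work goes in short steps, Python scripts to look and compute and a tool call to move; the robot and the scene stay as the last step left them, time stands still between calls to the robot, and variables do not carry over. Pictures are saved under pics/ and viewed, and the job is handed in when it is done.

Besides the shell and the picture viewer there is one more tool, called after ">>>" as name([rows], argument=value, ...), one row to a line, values as JSON. drive_tool: Moves the arm, as the interface text tells. Its arguments: {"type":"object","properties":{"increments":{"type":"array"},"squeeze":{"type":"number"}},"required":["increments"]}

```bash
mkdir -p pics; ls; python3 - <<'E'
from station import ctrl
import cv2
o=ctrl.get_obs(); print({k:(v if not hasattr(v,'round') else v) for k,v in o.items()})
for n in("scene","top"):
    im=ctrl.camera(n); cv2.imwrite(f'pics/{n}0.png',im[:,:,::-1]); print(n,ctrl.calibration(n))
E
```

```text
pics
{'time_s': 0.0, 'qpos': array([ 1.23537707e+00,  3.00455551e-01,  1.52162954e+00, -5.84015544e-06,
        1.32067933e+00, -6.66203644e-02]), 'joint_vel': array([ 2.87243947e-05, -2.69486498e-04,  1.83940716e-03,  1.07583983e-03,
       -9.24405058e-04, -6.37263037e-04]), 'tau': array([ 8.42985246e-04, -5.31793141e+01, -3.52760231e+01,  7.09509733e-02,
        2.40444025e-02, -5.14105716e-05]), 'ee_pos': array([0.14599543, 0.53000158, 0.22187435]), 'eef_rot': array([-3.14152029e+00,  1.16953722e-03,  1.30199893e+00]), 'force': array([-0.72619767, -0.5040149 , -0.04868503]), 'moment': array([-0.0048748 ,  0.06984439,  0.03497033]), 'grip_width': 0.09394787420776306}
scene {'fx': 482.9424854787712, 'fy': 482.9424854787712, 'cx': 252.90354654219544, 'cy': 196.01059810193664, 'rvec': array([ 0.96229634,  2.58784035, -0.92491722]), 'tvec': array([ 0.37370859, -0.22081579,  1.4065957 ])}
top {'fx': 360.8810379936302, 'fy': 360.8810379936302, 'cx': 256.28000310023486, 'cy': 190.13286131500942, 'rvec': array([ 2.19593467, -2.00391976,  0.20812655]), 'tvec': array([-0.03742781,  0.52266588,  0.9764254 ])}
```

View pics/scene0.png

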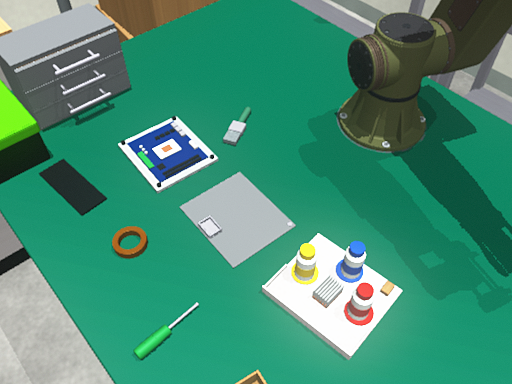

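View pics/top0.png

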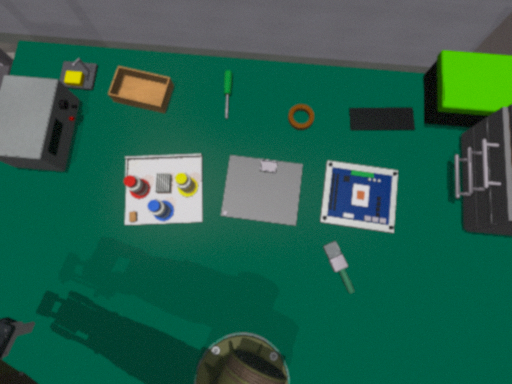

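```bash
cat > h.py <<'E'
import numpy as np, cv2
from station import ctrl
C={}
for n in("scene","top"):
    c=ctrl.calibration(n); K=np.array([[c['fx'],0,c['cx']],[0,c['fy'],c['cy']],[0,0,1]]); R=cv2.Rodrigues(np.array(c['rvec']))[0]; C[n]=(K,R,np.array(c['tvec']))
def proj(n,P):
    K,R,t=C[n]; q=(np.atleast_2d(P)@R.T+t)@K.T; return q[:,:2]/q[:,2:]
def back(n,uv,z):
    K,R,t=C[n]; uv=np.atleast_2d(uv).astype(float); d=np.c_[uv,np.ones(len(uv))]@np.linalg.inv(K).T@R; o=-R.T@t
    s=(z-o[2])/d[:,2]; return o+s[:,None]*d
def rect(n,im,x0,x1,y0,y1,z,s=2):
    """orthorectify plane z: image up=+x, left=+y ; s px/mm"""
    W=int((y1-y0)*1000*s);H=int((x1-x0)*1000*s)
    v,u=np.mgrid[0:H,0:W]
    P=np.c_[(x1-(v.ravel()+.5)/1000/s),(y1-(u.ravel()+.5)/1000/s),np.full(u.size,z)]
    m=proj(n,P).astype(np.float32).reshape(H,W,2)
    return cv2.remap(im,m[...,0],m[...,1],cv2.INTER_CUBIC)
def snap(n,tag):
    im=ctrl.camera(n)[:,:,::-1].copy(); cv2.imwrite(f'pics/{tag}.png',im); return im
E
python3 - <<'E'
from h import *
for n in C: print(n,'cam pos',-C[n][1].T@C[n][2])
print(back('top',[[126,156],[202,153],[203,221],[126,224]],0.01))
print(back('scene',[[318,236],[401,292],[349,355],[263,290]],0.01))
print(back('top',[[231,156],[302,163],[297,224],[221,215]],0.004))
print(back('top',[[327,162],[398,169],[393,231],[322,223]],0.015))
print(back('scene',[[119,152],[174,118],[217,157],[159,188]],0.015))
T=cv2.imread('pics/top0.png');S=cv2.imread('pics/scene0.png')
def f(im,n,a,k=5):
    x0,x1,y0,y1=a; o=cv2.resize(im[y0:y1,x0:x1],None,fx=k,fy=k,interpolation=cv2.INTER_CUBIC); cv2.imwrite(f'pics/{n}.png',o)
f(T,'tz',(115,215,145,235),6);f(S,'sz',(255,410,228,360),5);f(T,'tb',(312,408,150,240),6);f(S,'sb',(112,224,110,195),6)
E
```

```text
scene cam pos [0.97157681 0.56340704 0.95159876]
top cam pos [ 0.30675003 -0.01554346  1.06472994]
[[0.60406625 0.41842529 0.01      ]
 [0.63454643 0.18778851 0.01      ]
 [0.42716538 0.15900499 0.01      ]
 [0.3977497  0.38333552 0.01      ]]
[[0.43700166 0.17024089 0.01      ]
 [0.40633708 0.3904652  0.01      ]
 [0.59493884 0.41075705 0.01      ]
 [0.62885007 0.19172728 0.01      ]]
[[ 0.63485732  0.09894867  0.004     ]
 [ 0.63217705 -0.11955501  0.004     ]
 [ 0.44428895 -0.11707828  0.004     ]
 [ 0.45046304  0.10900156  0.004     ]]
[[ 0.63875136 -0.19350429  0.015     ]
 [ 0.63607313 -0.40702304  0.015     ]
 [ 0.44791045 -0.39434398  0.015     ]
 [ 0.45242172 -0.18836685  0.015     ]]
[[ 0.6500185  -0.37376493  0.015     ]
 [ 0.45874137 -0.38904747  0.015     ]
 [ 0.46089944 -0.18479942  0.015     ]
 [ 0.63939994 -0.19555622  0.015     ]]
```

View pics/tz.png

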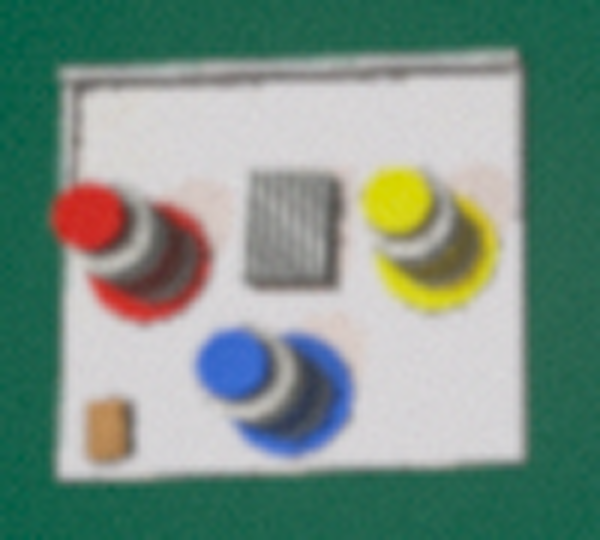

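View pics/sz.png

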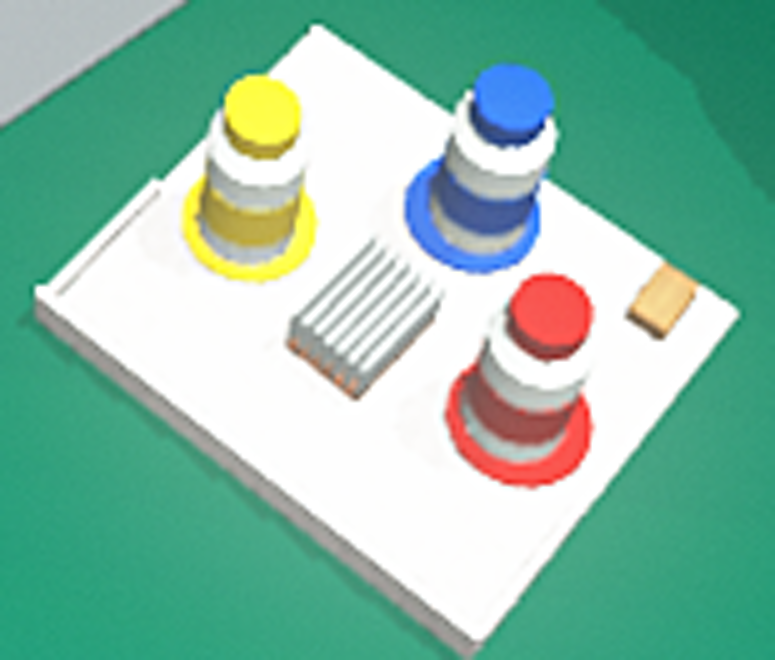

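View pics/tb.png

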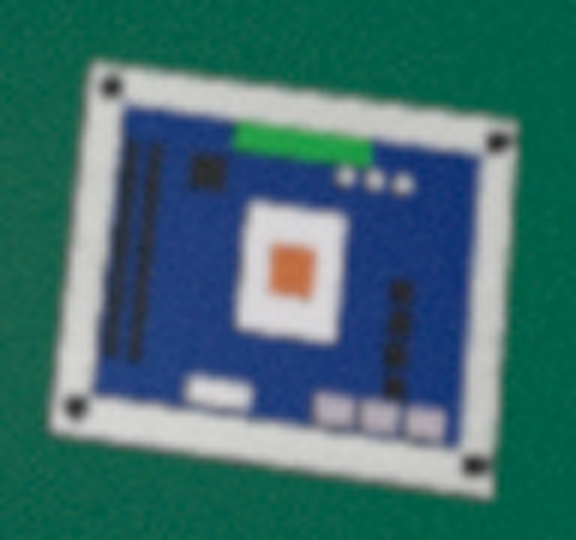

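View pics/sb.png

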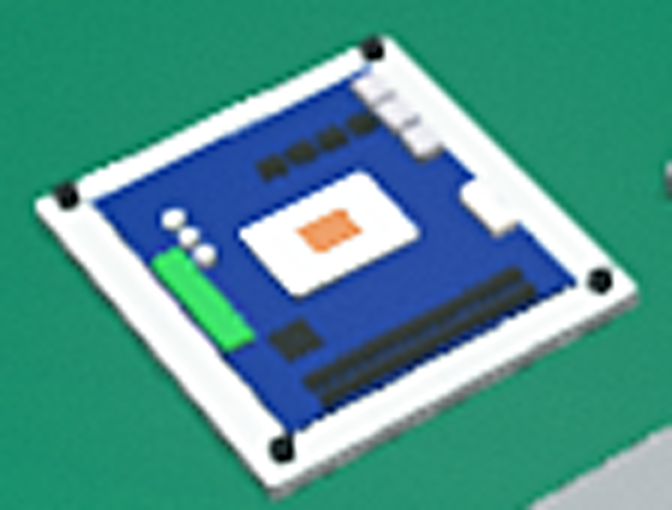

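```bash
cat > m.py <<'E'
from h import *
from scipy.optimize import least_squares
def hull_img(n,P):
    return cv2.convexHull(proj(n,P).astype(np.float32)).reshape(-1,2)
def circ(c,r,z,k=48):
    a=np.linspace(0,2*np.pi,k,endpoint=False); return np.c_[c[0]+r*np.cos(a),c[1]+r*np.sin(a),np.full(k,z)]
def soft(hull,shape,org,k=8):
    m=np.zeros((shape[0]*k,shape[1]*k),np.uint8); q=((hull-org+.5)*k-.5)
    cv2.fillPoly(m,[np.round(q*16).astype(np.int32)],255,shift=4); return cv2.resize(m,(shape[1],shape[0]),interpolation=cv2.INTER_AREA)/255.
def hsvmask(im,col):
    h=cv2.cvtColor(im,cv2.COLOR_BGR2HSV).astype(int); H,S,V=h[...,0],h[...,1],h[...,2]
    if col=='red': return ((H<10)|(H>170))&(S>130)&(V>60)
    if col=='yellow': return (H>22)&(H<38)&(S>130)&(V>60)
    if col=='blue': return (H>100)&(H<125)&(S>120)&(V>60)
E
python3 - <<'E'
from m import *
IM={'top':cv2.imread('pics/top0.png'),'scene':cv2.imread('pics/scene0.png')}
box={'top':(115,215,145,235),'scene':(255,410,228,360)}
for n in IM:
    x0,x1,y0,y1=box[n]
    for col in('red','yellow','blue'):
        m=hsvmask(IM[n],col).astype(np.uint8); z=np.zeros_like(m); z[y0:y1,x0:x1]=m[y0:y1,x0:x1]
        k,l,st,ce=cv2.connectedComponentsWithStats(z)
        for i in range(1,k):
            if st[i,4]>15: print(n,col,st[i],ce[i].round(1), back(n,ce[i],.104)[0].round(4))
        big=np.zeros_like(z)
        # disc: hull of whole component
        ys,xs=np.nonzero(z)
E
```

```text
top red [124 176  12  11 105] [129.4 180.8] [0.5081 0.3584 0.104 ]
top red [142 180   7   6  16] [145.1 181.9] [0.509  0.3149 0.104 ]
top red [131 187  18  11  55] [138.8 194.3] [0.4731 0.3266 0.104 ]
top yellow [176 173  11  11  97] [181.  178.2] [0.5282 0.2182 0.104 ]
top yellow [178 178  20  18 109] [189.  189.2] [0.4994 0.1921 0.104 ]
top blue [148 200  12  11  97] [153.6 205.4] [0.4464 0.2819 0.104 ]
top blue [156 201  17  20  94] [166.6 211.8] [0.4322 0.2441 0.104 ]
scene red [357 283  16  17 201] [365.  290.4] [0.513  0.3596 0.104 ]
scene red [344 301  29  24 227] [359.8 316.1] [0.5615 0.3889 0.104 ]
scene yellow [300 243  15  17 206] [306.8 251. ] [0.5347 0.2207 0.104 ]
scene yellow [292 263  26  21 260] [304.6 273.9] [0.5764 0.2564 0.104 ]
scene blue [349 241  17  16 211] [356.7 248.5] [0.4521 0.2842 0.104 ]
scene blue [336 259  27  24 263] [348.7 272. ] [0.5065 0.3111 0.104 ]
```

```bash
cat >> m.py <<'E'
from scipy.optimize import minimize
TB={'top':(115,215,145,235),'scene':(255,410,228,360)}
def sat(im,col):
    b,g,r=[im[...,i].astype(float) for i in range(3)]
    if col=='red': d=r-np.maximum(g,b)
    if col=='yellow': d=np.minimum(r,g)-b
    if col=='blue': d=b-r
    return d
def bottle_hulls(n,c,z0,capb=.077):
    return hull_img(n,np.r_[circ(c,.022,z0),circ(c,.022,z0+.07),circ(c,.0165,z0+.095)]), hull_img(n,np.r_[circ(c,.0165,z0+capb),circ(c,.0165,z0+.095)])
def capfit(n,im,col,c0,z0,capb=.077,fitb=False,win=28):
    u=proj(n,[[c0[0],c0[1],z0+.086]])[0]; x0,y0=(u-win/2).round().astype(int)
    x0=max(x0,0);y0=max(y0,0)
    sub=im[y0:y0+win,x0:x0+win]; d=np.clip(sat(sub,col),0,None)
    # keep component near the cap
    m=(d>70).astype(np.uint8); k,l,st,ce=cv2.connectedComponentsWithStats(m)
    i=1+np.argmin([np.hypot(*(ce[j]+[x0,y0]-u))-0.02*st[j,4] for j in range(1,k)])
    keep=cv2.dilate((l==i).astype(np.uint8),np.ones((3,3)))
    core=np.median(d[l==i]); d=np.clip(d/core,0,1)*keep
    def cost(p):
        h=bottle_hulls(n,p[:2],z0,p[2] if fitb else capb)[1]
        s=cv2.GaussianBlur(soft(h,sub.shape,(x0,y0)),(0,0),.6); return ((s-d)**2).sum()
    p0=list(c0)+([capb] if fitb else [])
    S=[p0]+[list(np.array(p0)+np.eye(len(p0))[j]*.006) for j in range(len(p0))]
    r=minimize(cost,p0,method='Nelder-Mead',options=dict(initial_simplex=S,xatol=5e-5,fatol=1e-3)); return r.x,r.fun
def edge_seg(n,im,P3):pass
E
python3 - <<'E'
from m import *
IM={'top':cv2.imread('pics/top0.png'),'scene':cv2.imread('pics/scene0.png')}
bot={'red':(.511,.359),'yellow':(.531,.22),'blue':(.449,.283)}
B={}
for n in IM:
  for c in bot:
    r=capfit(n,IM[n],c,bot[c],.009,fitb=True); r2=capfit(n,IM[n],c,bot[c],.009,.075)
    B[n,c]=r2[0]; print(n,c,r[0].round(4),round(r[1],2),r2[0].round(4),round(r2[1],2))
# tray pose
def tp(p,l): c,s=np.cos(p[2]),np.sin(p[2]); return np.array([p[0]+c*l[0]-s*l[1],p[1]+s*l[0]+c*l[1]])
L={'red':(0,.072),'yellow':(0,-.072),'blue':(-.07,0)}
for n in IM:
    x0,x1,y0,y1=TB[n]; sub=IM[n][y0:y1,x0:x1]
    D={c:np.clip(sat(sub,c)/np.percentile(sat(sub,c),99.5),0,1) for c in L}
    occ=np.zeros(sub.shape[:2])
    for c in L: occ=np.maximum(occ,soft(bottle_hulls(n,B[n,c],.009)[0],sub.shape,(x0,y0)))
    vis=1-cv2.dilate((occ>0.02).astype(np.uint8),np.ones((3,3)))
    def cost(p):
        e=0
        for c in L:
            s=cv2.GaussianBlur(soft(hull_img(n,circ(tp(p,L[c]),.031,.009)),sub.shape,(x0,y0)),(0,0),.6)
            e+=(((s>.02)|(cv2.dilate(s,np.ones((5,5)))>.02))*(vis)*(s-D[c])**2).sum()
        return e
    p0=[.515,.288,-.13]
    r=min((minimize(cost,q,method='Nelder-Mead',options=dict(initial_simplex=[q,np.array(q)+[.006,0,0],np.array(q)+[0,.006,0],np.array(q)+[0,0,.06]],xatol=1e-5,fatol=1e-3)) for q in (p0,[.512,.285,-.12])),key=lambda r:r.fun)
    print(n,'tray',r.x.round(4),r.fun,{c:tp(r.x,L[c]).round(4) for c in L})
E
```

```text
top red [0.5084 0.3587 0.0949] 1.55 [0.5103 0.362 ] 18.72
top yellow [0.5287 0.2191 0.095 ] 1.98 [0.5315 0.2214] 14.4
top blue [0.4468 0.2828 0.095 ] 1.78 [0.4486 0.2862] 14.96
scene red [0.512  0.3585 0.095 ] 7.26 [0.5081 0.3565] 52.02
scene yellow [0.5318 0.2187 0.0881] 8.57 [0.5292 0.2168] 29.32
scene blue [0.4466 0.2816 0.0886] 8.01 [0.4439 0.2798] 21.39
top tray [0.5185 0.2923 0.134 ] 7.185018517463159 {'red': array([0.5089, 0.3636]), 'yellow': array([0.5281, 0.2209]), 'blue': array([0.4491, 0.2829])}
scene tray [0.5185 0.2885 0.1307] 15.948209797006694 {'red': array([0.5091, 0.3599]), 'yellow': array([0.5279, 0.2172]), 'blue': array([0.4491, 0.2794])}
```

```bash
cat >> m.py <<'E'
def rectpts(p,lx,ly,z):
    c,s=np.cos(p[2]),np.sin(p[2]); l=np.array([[1,1],[1,-1],[-1,-1],[-1,1]])*[lx/2,ly/2]
    return np.c_[p[0]+c*l[:,0]-s*l[:,1],p[1]+s*l[:,0]+c*l[:,1],np.full(4,z)]
def polyfit(n,im,pts,p0,chan,pad=5,sg=.6,ring=None):
    """pts(p)->3D pts; fits soft hull with free fg/bg levels"""
    u=proj(n,pts(p0)); x0,y0=np.floor(u.min(0)-pad).astype(int); x1,y1=np.ceil(u.max(0)+pad).astype(int)
    d=chan(im[y0:y1,x0:x1].astype(float))
    def cost(p):
        s=soft(hull_img(n,pts(p)),d.shape,(x0,y0)); s=cv2.GaussianBlur(s,(0,0),sg)
        A=np.c_[s.ravel(),np.ones(s.size)]; x,*_=np.linalg.lstsq(A,d.ravel(),rcond=None); return np.abs(A@x-d.ravel()).sum()/1000
    best=None
    for k in(1,-1,.5):
        q=np.array(p0 if best is None else best.x); S=[q]+[q+k*np.eye(len(q))[j]*(.006,.006,.06)[j] for j in range(len(q))]
        r=minimize(cost,q,method='Nelder-Mead',options=dict(initial_simplex=S,xatol=2e-5,fatol=1e-5))
        if best is None or r.fun<best.fun: best=r
    return best.x,best.fun
E
python3 - <<'E'
from m import *
IM={'top':cv2.imread('pics/top0.png'),'scene':cv2.imread('pics/scene0.png')}
for n in IM:
    im=IM[n]
    for nm,f in (('br',lambda d:d[...,2]),('brg',lambda d:d[...,1])):
        print(n,nm,*polyfit(n,im,lambda p:rectpts(p,.064,.048,.020),[.548,-.293,-.04],f))
    print(n,'nest',*polyfit(n,im,lambda p:rectpts(p,.19,.215,.015),[.548,-.293,-.04],lambda d:d[...,2],pad=4))
    print(n,'mat',*polyfit(n,im,lambda p:rectpts(p,.19,.225,.004),[.540,-.007,-.04],lambda d:d[...,2],pad=4))
    print(n,'cooler',*polyfit(n,im,lambda p:np.r_[rectpts(p,.056,.04,.006),rectpts(p,.056,.04,.036)],[.528,.29,.13],lambda d:d[...,1],pad=3))
    print(n,'coolertop',*polyfit(n,im,lambda p:rectpts(p,.056,.04,.036),[.528,.29,.13],lambda d:d[...,1],pad=2))
E
```

```text
top br [ 0.54521729 -0.29508415 -0.06252311] 9.710268006622368
top brg [ 0.54520156 -0.2948805  -0.05655644] 14.156454530605268
top nest [ 0.54403405 -0.29257763 -0.05545881] 355.28480582419144
top mat [ 0.53953974 -0.00431683 -0.03960127] 41.901850099631865
top cooler [0.52737798 0.28707389 0.07718172] 5.468533357876252
top coolertop [0.52441426 0.28444641 0.11750202] 6.499786943030547
scene br [ 0.54731894 -0.29595963 -0.05531164] 17.796388265161966
scene brg [ 0.54711445 -0.29672734 -0.07241739] 25.192712983449326
scene nest [ 0.55000434 -0.28942405 -0.05684612] 476.0740354369856
scene mat [ 0.54138934 -0.0058917  -0.04056534] 202.51811160377454
scene cooler [0.53133487 0.28879623 0.11468276] 61.62454997051478
scene coolertop [0.54326438 0.29517373 0.04397031] 44.071796526786265
```

>>> drive_tool([
  [[0, 0, -7.7], [0, 0, 0], 1],
  [[0, 0, -7.7], [0, 0, 0], 1],
  [[0, 0, 0], [-12, 15, 2], 1],
  [[0, 0, 0], [-22, 27, 3.5], 1],
  [[0, 0, 0], [-22, 27, 3.5], 1],
  [[0, 0, 0], [-22, 27, 3.5], 1],
  [[0, 0, 0], [-22, 27, 3.5], 1],
  [[0, 0, 0], [-22, 27, 3.5], 1],
  [[0, 0, 0], [-22, 27, 3.5], 1],
  [[0, 0, 0], [-22, 27, 3.5], 1],
  [[0, 0, 0], [-22, 27, 3.5], 1],
  [[0, 0, 0], [-22, 27, 3.5], 1],
  [[0, 0, 0], [-22, 27, 3.5], 1],
  [[0, 0, 0], [-12, 13, 4], 1],
  [[0, 0, 0], [-4, 4, 1], 1],
  [[0, 0, 0], [0, 0, 0], 1],
], squeeze=20)

```text
time_s: 2.1
ee_pos: [0.4477, 0.2824, 0.1804]
eef_rot: [-3.141, 0.0, 1.57]
force: [0.5, 1.0, -0.0]
grip_width: 0.0939
```

>>> drive_tool([
  [[0, 0, 0], [0, 0, 15], 1],
  [[0, 0, 0], [0, 0, 25], 1],
  [[0, 0, 0], [0, 0, 25], 1],
  [[0, 0, 0], [0, 0, 25], 1],
  [[0, 0, 0], [0, 0, 20], 1],
  [[0, 0, 0], [0, 0, 10], 1],
  [[0, 0, 0], [0, 0, 3], 1],
  [[0, 0, 0], [0, 0, 0], 1],
  [[0, 0, 0], [0, 0, 0], 0.42],
  [[0, 0, 0], [0, 0, 0], 0.42],
  [[0, 0, 0], [0, 0, 0], 0.42],
  [[0, 0, 0], [0, 0, 0], 0.42],
])

```text
time_s: 3.6
ee_pos: [0.4481, 0.2822, 0.0575]
eef_rot: [3.141, -0.0, 1.571]
force: [0.1, 0.2, -0.3]
grip_width: 0.0572
```

```bash
python3 - <<'E'
from h import *
a=snap('scene','s1'); cv2.imwrite('pics/s1z.png',cv2.resize(a[180:370,240:440],None,fx=3.5,fy=3,interpolation=cv2.INTER_CUBIC)); print(ctrl.get_obs()['ee_pos'],ctrl.get_obs()['grip_width'],ctrl.get_obs()['force'])
E
```

```text
[0.44806731 0.28223016 0.05749381] 0.05350991479159296 [0.33288222 0.36439347 0.72250204]
```

View pics/s1z.png

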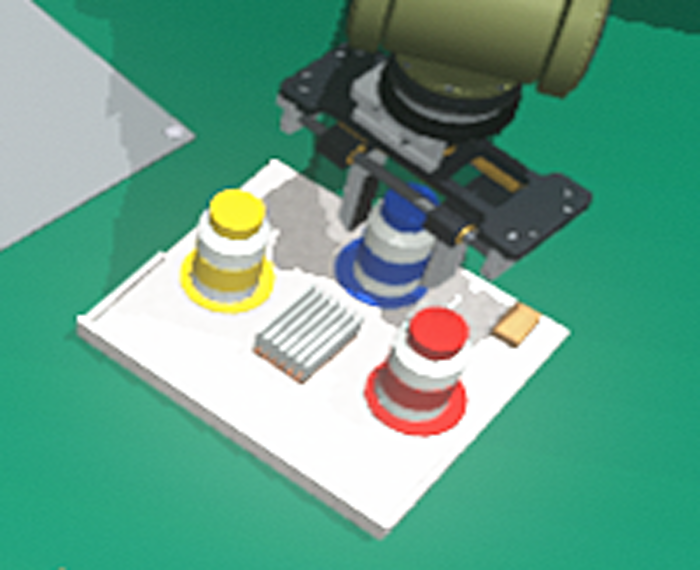

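>>> drive_tool([
  [[0, 0, 0], [0, 0, 0], 0.2],
  [[0, 0, 0], [0, 0, 0], 0.2],
  [[0, 0, 0], [0, 0, 0], 0.2],
  [[0, 0, 0], [0, 0, 0], 0.2],
], squeeze=20)

```text
time_s: 4.15
ee_pos: [0.4481, 0.2822, 0.0575]
eef_rot: [-3.142, 0.0, 1.571]
force: [0.4, -0.9, 0.0]
grip_width: 0.044
```

>>> drive_tool([
  [[0, 0, 0], [0, 0, -4], 0.2],
  [[0, 0, 0], [0, 0, -12], 0.2],
  [[0, 0, 0], [0, 0, -25], 0.2],
  [[0, 0, 0], [0, 0, -25], 0.2],
  [[0, 0, 0], [0, 0, -25], 0.2],
  [[0, 0, 0], [0, 0, -20], 0.2],
  [[0, 0, 0], [0, 0, -8], 0.2],
  [[0, 0, 0], [0, 0, -3], 0.2],
  [[0, 0, 0], [0, 0, 0], 0.2],
])

```text
time_s: 5.28
ee_pos: [0.4479, 0.2822, 0.179]
eef_rot: [-3.141, 0.0, 1.571]
force: [0.9, -0.5, -1.8]
grip_width: 0.0435
```

>>> drive_tool([
  [[0, 0, 0], [-8, 1, 0], 0.2],
  [[0, 0, 0], [-18, 3, 0], 0.2],
  [[0, 0, 0], [-26, 4, 0], 0.2],
  [[0, 0, 0], [-26, 4, 0], 0.2],
  [[0, 0, 0], [-26, 4, 0], 0.2],
  [[0, 0, 0], [-26, 4, 0], 0.2],
  [[0, 0, 0], [-26, 4, 0], 0.2],
  [[0, 0, 0], [-26, 5, 0], 0.2],
  [[0, 0, 0], [-26, 5, 0], 0.2],
  [[0, 0, 0], [-26, 5, 0], 0.2],
  [[0, 0, 0], [-26, 5, 0], 0.2],
  [[0, 0, 0], [-18, 2, 0], 0.2],
  [[0, 0, 0], [-8, 0, 0], 0.2],
  [[0, 0, 0], [-1, 0, 0], 0.2],
  [[0, 0, 0], [0, 0, 0], 0.2],
])

```text
time_s: 7.15
ee_pos: [0.494, -0.0043, 0.1795]
eef_rot: [-3.142, -0.0, 1.571]
force: [0.1, 0.1, -1.3]
grip_width: 0.0438
```

>>> drive_tool([
  [[0, 0, 0], [0, 0, 10], 0.2],
  [[0, 0, 0], [0, 0, 22], 0.2],
  [[0, 0, 0], [0, 0, 25], 0.2],
  [[0, 0, 0], [0, 0, 25], 0.2],
  [[0, 0, 0], [0, 0, 20], 0.2],
  [[0, 0, 0], [0, 0, 13], 0.2],
  [[0, 0, 0], [0, 0, 5], 0.2],
  [[0, 0, 0], [0, 0, 3], 0.2],
  [[0, 0, 0], [0, 0, 1], 0.2],
  [[0, 0, 0], [0, 0, 0], 0.2],
  [[0, 0, 0], [0, 0, 0], 0.2],
])

```text
time_s: 8.52
ee_pos: [0.4942, -0.0048, 0.0557]
eef_rot: [3.141, 0.0, 1.571]
force: [-0.2, 0.7, -1.3]
grip_width: 0.0438
```

>>> drive_tool([
  [[0, 0, 0], [0, 0, 1], 0.2],
  [[0, 0, 0], [0, 0, 1], 0.2],
  [[0, 0, 0], [0, 0, 1], 0.2],
  [[0, 0, 0], [0, 0, 0], 0.2],
])

```text
time_s: 9.02
ee_pos: [0.4941, -0.0048, 0.0524]
eef_rot: [3.142, 0.0, 1.571]
force: [0.3, -0.5, -1.4]
grip_width: 0.0439
```

>>> drive_tool([
  [[0, 0, 0], [0, 0, 0.7], 0.2],
  [[0, 0, 0], [0, 0, 0], 0.2],
])

```text
time_s: 9.28
ee_pos: [0.4942, -0.0048, 0.0524]
eef_rot: [3.141, 0.0, 1.571]
force: [-3.4, -0.0, 8.4]
grip_width: 0.0436
```

>>> drive_tool([
  [[0, 0, 0], [0, 0, 0], 0.55],
  [[0, 0, 0], [0, 0, 0], 1],
  [[0, 0, 0], [0, 0, 0], 1],
  [[0, 0, 0], [0, 0, 0], 1],
  [[0, 0, 0], [0, 0, -10], 1],
  [[0, 0, 0], [0, 0, -25], 1],
  [[0, 0, 0], [0, 0, -30], 1],
  [[0, 0, 0], [0, 0, -30], 1],
  [[0, 0, 10], [0, 0, -20], 1],
  [[0, 0, 10], [0, 0, -8], 1],
  [[0, 0, 10], [0, 0, -3], 1],
  [[0, 0, 10], [0, 0, 0], 1],
  [[0, 0, 10], [0, 0, 0], 1],
  [[0, 0, 10], [0, 0, 0], 1],
  [[0, 0, 10], [0, 0, 0], 1],
  [[0, 0, 10], [0, 0, 0], 1],
  [[0, 0, 10], [0, 0, 0], 1],
])

```text
time_s: 11.4
ee_pos: [0.4941, -0.0048, 0.1785]
eef_rot: [3.141, -0.001, -0.006]
force: [0.4, 0.3, 0.5]
grip_width: 0.0939
```

```bash
python3 - <<'E'
from m import *
for n in('top','scene'):
    im=snap(n,n+'2'); u=proj(n,[[.494,-.005,.09]])[0].astype(int)
    cv2.imwrite(f'pics/{n}2z.png',cv2.resize(im[u[1]-50:u[1]+50,u[0]-60:u[0]+60],None,fx=6,fy=5.5,interpolation=cv2.INTER_CUBIC))
    for cb in(.0949,.088): print(n,capfit(n,im,'blue',(.494,-.005),.004,cb))
print(ctrl.get_obs()['ee_pos'],ctrl.get_obs()['eef_rot'])
E
```

```text
Traceback (most recent call last):
  File "m.py", line 31, in capfit
    i=1+np.argmin([np.hypot(*(ce[j]+[x0,y0]-u))-0.02*st[j,4] for j in range(1,k)])
        ~~~~~~~~~^^^^^^^^^^^^^^^^^^^^^^^^^^^^^^^^^^^^^^^^^^^^^^^^^^^^^^^^^^^^^^^^^
ValueError: attempt to get argmin of an empty sequence
```

View pics/top2z.png

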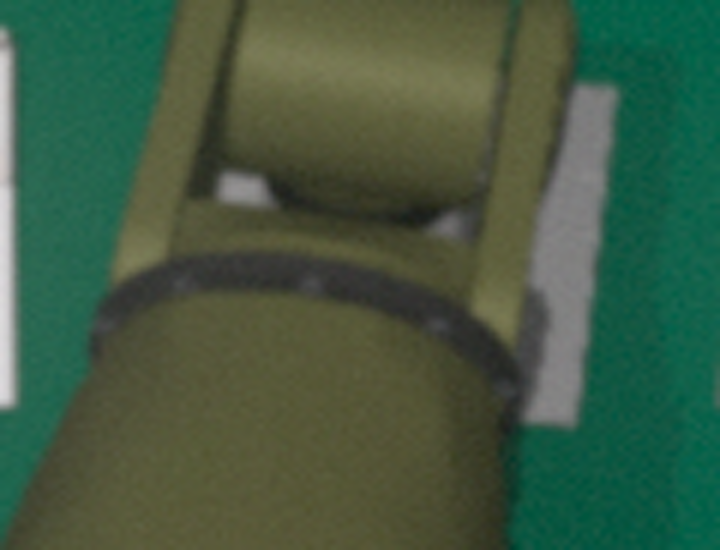

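>>> drive_tool([
  [[0, 0, 0], [1, -15, 0], 1],
  [[0, 0, 0], [1, -35, 0], 1],
  [[0, 0, 0], [1, -35, 0], 1],
  [[0, 0, 0], [1, -35, 0], 1],
  [[0, 0, 0], [1, -35, 0], 1],
  [[0, 0, 0], [2, -35, 0], 1],
  [[0, 0, 0], [2, -35, 0], 1],
  [[0, 0, 0], [2, -35, 0], 1],
  [[0, 0, 0], [2, -35, 0], 1],
  [[0, 0, 0], [2, -35, 0], 1],
  [[0, 0, 0], [0, -22, 0], 1],
  [[0, 0, 0], [0, -10, 0], 1],
  [[0, 0, 0], [0, -3, 0], 1],
  [[0, 0, 0], [0, 0, 0], 1],
])

```text
time_s: 13.2
ee_pos: [0.5091, 0.3599, 0.1778]
eef_rot: [3.142, 0.0, 0.0]
force: [0.4, -0.1, -0.3]
grip_width: 0.0937
```

```bash
python3 - <<'E'
from m import *
for n in('top','scene'):
    im=snap(n,n+'3'); u=proj(n,[[.494,-.005,.09]])[0].astype(int)
    cv2.imwrite(f'pics/{n}3z.png',cv2.resize(im[u[1]-50:u[1]+50,u[0]-60:u[0]+60],None,fx=6,fy=5.5,interpolation=cv2.INTER_CUBIC))
    for cb in(.0949,.088): print(n,capfit(n,im,'blue',(.494,-.005),.004,cb))
print(ctrl.get_obs()['ee_pos'],ctrl.get_obs()['eef_rot'])
E
```

```text
top (array([ 0.4925451 , -0.00304109]), np.float64(1.6761683606181053))
top (array([ 0.49352937, -0.00286086]), np.float64(2.9616559103734463))
scene (array([ 0.49412261, -0.00204315]), np.float64(295.31279241949267))
scene (array([ 0.49212096, -0.00443223]), np.float64(270.6156822812468))
[0.50918488 0.35966426 0.17789711] [ 3.14157307e+00 -8.15017327e-05 -2.57250743e-04]
```

View pics/scene3.png

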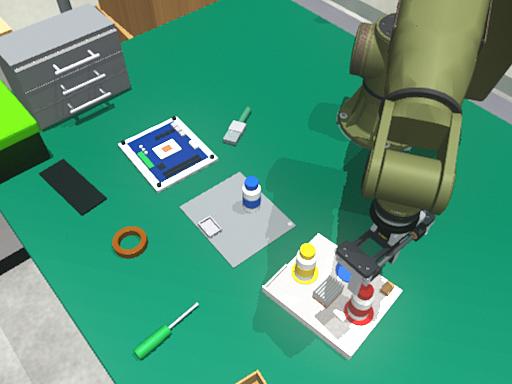

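>>> drive_tool([
  [[0, 0, 0], [0, 0, 15], 1],
  [[0, 0, 0], [0, 0, 28], 1],
  [[0, 0, 0], [0, 0, 28], 1],
  [[0, 0, 0], [0, 0, 25], 1],
  [[0, 0, 0], [0, 0, 15], 1],
  [[0, 0, 0], [0, 0, 7], 1],
  [[0, 0, 0], [0, 0, 2.5], 1],
  [[0, 0, 0], [0, 0, 0], 0.55],
  [[0, 0, 0], [0, 0, 0], 0.55],
  [[0, 0, 0], [0, 0, 0], 0.4],
  [[0, 0, 0], [0, 0, 0], 0.2],
  [[0, 0, 0], [0, 0, 0], 0.2],
  [[0, 0, 0], [0, 0, 0], 0.2],
  [[0, 0, 0], [0, 0, 0], 0.2],
])

```text
time_s: 15.05
ee_pos: [0.509, 0.3602, 0.0573]
eef_rot: [3.142, 0.0, -0.0]
force: [-0.2, 0.2, 0.9]
grip_width: 0.0436
```

>>> drive_tool([
  [[0, 0, 0], [0, 0, 0], 0.2],
  [[0, 0, 0], [0, 0, -4], 0.2],
  [[0, 0, 0], [0, 0, -12], 0.2],
  [[0, 0, 0], [0, 0, -25], 0.2],
  [[0, 0, 0], [0, 0, -25], 0.2],
  [[0, 0, 0], [0, 0, -25], 0.2],
  [[0, 0, 0], [0, 0, -20], 0.2],
  [[0, 0, 0], [0, 0, -8], 0.2],
  [[0, 0, 0], [0, 0, -3], 0.2],
  [[0, 0, 0], [0, 0, 0], 0.2],
])

```text
time_s: 16.3
ee_pos: [0.5089, 0.3601, 0.1787]
eef_rot: [3.141, 0.001, -0.0]
force: [-0.3, 0.0, -1.8]
grip_width: 0.0436
```

>>> drive_tool([
  [[0, 0, 0], [-1, 8, 0], 0.2],
  [[0, 0, 0], [-1, 18, 0], 0.2],
  [[0, 0, 0], [-1, 26, 0], 0.2],
  [[0, 0, 0], [-1, 26, 0], 0.2],
  [[0, 0, 0], [-1, 26, 0], 0.2],
  [[0, 0, 0], [-1, 26, 0], 0.2],
  [[0, 0, 0], [-1, 26, 0], 0.2],
  [[0, 0, 0], [-1, 26, 0], 0.2],
  [[0, 0, 0], [-2, 26, 0], 0.2],
  [[0, 0, 0], [-2, 26, 0], 0.2],
  [[0, 0, 0], [-2, 26, 0], 0.2],
  [[0, 0, 0], [0, 20, 0], 0.2],
  [[0, 0, 0], [0, 10, 0], 0.2],
  [[0, 0, 0], [0, 4, 0], 0.2],
  [[0, 0, 0], [0, 1, 0], 0.2],
  [[0, 0, 0], [0, 0, 0], 0.2],
])

```text
time_s: 18.3
ee_pos: [0.495, 0.0656, 0.1792]
eef_rot: [-3.142, 0.0, 0.0]
force: [-0.6, -1.2, -1.9]
grip_width: 0.0439
```

>>> drive_tool([
  [[0, 0, 0], [0, 0, 10], 0.2],
  [[0, 0, 0], [0, 0, 22], 0.2],
  [[0, 0, 0], [0, 0, 25], 0.2],
  [[0, 0, 0], [0, 0, 25], 0.2],
  [[0, 0, 0], [0, 0, 20], 0.2],
  [[0, 0, 0], [0, 0, 13], 0.2],
  [[0, 0, 0], [0, 0, 5], 0.2],
  [[0, 0, 0], [0, 0, 3], 0.2],
  [[0, 0, 0], [0, 0, 1.5], 0.2],
  [[0, 0, 0], [0, 0, 1], 0.2],
  [[0, 0, 0], [0, 0, 0.5], 0.2],
  [[0, 0, 0], [0, 0, 0], 0.2],
])

```text
time_s: 19.8
ee_pos: [0.4951, 0.0652, 0.0533]
eef_rot: [-3.142, -0.0, -0.0]
force: [0.3, -0.4, -2.8]
grip_width: 0.0437
```

>>> drive_tool([
  [[0, 0, 0], [0, 0, 1], 0.2],
  [[0, 0, 0], [0, 0, 0], 0.2],
])

```text
time_s: 20.05
ee_pos: [0.4951, 0.0652, 0.0523]
eef_rot: [-3.142, -0.0, 0.0]
force: [0.2, -0.9, -1.4]
grip_width: 0.0438
```

>>> drive_tool([
  [[0, 0, 0], [0, 0, 0.3], 0.2],
  [[0, 0, 0], [0, 0, 0], 0.55],
  [[0, 0, 0], [0, 0, 0], 1],
  [[0, 0, 0], [0, 0, 0], 1],
  [[0, 0, 0], [0, 0, 0], 1],
  [[0, 0, 0], [0, 0, -10], 1],
  [[0, 0, 0], [0, 0, -25], 1],
  [[0, 0, 0], [0, 0, -30], 1],
  [[0, 0, 0], [0, 0, -30], 1],
  [[0, 0, 0], [0, 0, -22], 1],
  [[0, 0, 0], [3, -13, -9], 1],
  [[0, 0, 0], [8, -35, 0], 1],
  [[0, 0, 0], [8, -35, 0], 1],
  [[0, 0, 0], [8, -35, 0], 1],
  [[0, 0, 0], [5, -22, 0], 1],
  [[0, 0, 0], [2, -10, 0], 1],
  [[0, 0, 0], [0, -3, 0], 1],
  [[0, 0, 0], [0, 0, 0], 1],
])

```text
time_s: 22.3
ee_pos: [0.529, 0.2177, 0.1779]
eef_rot: [3.141, 0.0, -0.001]
force: [-0.1, 0.3, -0.9]
grip_width: 0.0936
```

>>> drive_tool([
  [[0, 0, 0], [0, -0.7, 15], 1],
  [[0, 0, 0], [0, 0, 28], 1],
  [[0, 0, 0], [0, 0, 28], 1],
  [[0, 0, 0], [0, 0, 25], 1],
  [[0, 0, 0], [0, 0, 15], 1],
  [[0, 0, 0], [0, 0, 7], 1],
  [[0, 0, 0], [0, 0, 2.5], 1],
  [[0, 0, 0], [0, 0, 0], 0.55],
  [[0, 0, 0], [0, 0, 0], 0.55],
  [[0, 0, 0], [0, 0, 0], 0.4],
  [[0, 0, 0], [0, 0, 0], 0.2],
  [[0, 0, 0], [0, 0, 0], 0.2],
  [[0, 0, 0], [0, 0, 0], 0.2],
  [[0, 0, 0], [0, 0, 0], 0.2],
])

```text
time_s: 24.05
ee_pos: [0.5291, 0.2189, 0.0575]
eef_rot: [3.142, 0.0, 0.0]
force: [-0.0, 0.4, 1.2]
grip_width: 0.0435
```

>>> drive_tool([
  [[0, 0, 0], [0, 0, 0], 0.2],
  [[0, 0, 0], [0, 0, -4], 0.2],
  [[0, 0, 0], [0, 0, -12], 0.2],
  [[0, 0, 0], [0, 0, -25], 0.2],
  [[0, 0, 0], [0, 0, -25], 0.2],
  [[0, 0, 0], [0, 0, -25], 0.2],
  [[0, 0, 0], [0, 0, -20], 0.2],
  [[0, 0, 0], [0, 0, -8], 0.2],
  [[0, 0, 0], [0, 0, -3], 0.2],
  [[0, 0, 0], [0, 0, 0], 0.2],
])

```text
time_s: 25.3
ee_pos: [0.5289, 0.2189, 0.179]
eef_rot: [3.141, 0.001, -0.0]
force: [0.0, -0.7, -1.7]
grip_width: 0.0436
```

>>> drive_tool([
  [[0, 0, 0], [-1, 8, 0], 0.2],
  [[0, 0, 0], [-2, 18, 0], 0.2],
  [[0, 0, 0], [-3, 26, 0], 0.2],
  [[0, 0, 0], [-3, 26, 0], 0.2],
  [[0, 0, 0], [-3, 26, 0], 0.2],
  [[0, 0, 0], [-3, 26, 0], 0.2],
  [[0, 0, 0], [-3, 26, 0], 0.2],
  [[0, 0, 0], [-3, 26, 0], 0.2],
  [[0, 0, 0], [-3, 26, 0], 0.2],
  [[0, 0, 0], [-3, 26, 0], 0.2],
  [[0, 0, 0], [-3, 26, 0], 0.2],
  [[0, 0, 0], [-3, 20, 0], 0.2],
  [[0, 0, 0], [-1, 10, 0], 0.2],
  [[0, 0, 0], [0, 4, 0], 0.2],
  [[0, 0, 0], [0, 0, 0], 0.2],
  [[0, 0, 0], [0, 0, 0], 0.2],
])

```text
time_s: 27.3
ee_pos: [0.4951, -0.0746, 0.1794]
eef_rot: [-3.142, 0.0, 0.001]
force: [0.5, 0.1, -1.8]
grip_width: 0.0437
```

>>> drive_tool([
  [[0, 0, 0], [0, 0, 10], 0.2],
  [[0, 0, 0], [0, 0, 22], 0.2],
  [[0, 0, 0], [0, 0, 25], 0.2],
  [[0, 0, 0], [0, 0, 25], 0.2],
  [[0, 0, 0], [0, 0, 20], 0.2],
  [[0, 0, 0], [0, 0, 13], 0.2],
  [[0, 0, 0], [0, 0, 5], 0.2],
  [[0, 0, 0], [0, 0, 3], 0.2],
  [[0, 0, 0], [0, 0, 1.5], 0.2],
  [[0, 0, 0], [0, 0, 1], 0.2],
  [[0, 0, 0], [0, 0, 1], 0.2],
  [[0, 0, 0], [0, 0, 0.5], 0.2],
  [[0, 0, 0], [0, 0, 0], 0.2],
])

```text
time_s: 28.92
ee_pos: [0.4951, -0.0751, 0.0525]
eef_rot: [3.142, -0.0, 0.0]
force: [0.2, -0.9, -1.2]
grip_width: 0.0434
```

>>> drive_tool([
  [[0, 0, 0], [0, 0, 0.4], 0.2],
  [[0, 0, 0], [0, 0, 0], 0.55],
  [[0, 0, 0], [0, 0, 0], 1],
  [[0, 0, 0], [0, 0, 0], 1],
  [[0, 0, 0], [0, 0, 0], 1],
  [[0, 0, 0], [0, 0, -10], 1],
  [[0, 0, 0], [0, 0, -25], 1],
  [[0, 0, 0], [0, 0, -30], 1],
  [[0, 0, 0], [0, 0, -30], 1],
  [[0, 0, 0], [0, 0, -22], 1],
  [[0, 0, 0], [0, 0, -9], 1],
  [[0, 0, 0], [0, 0, 0], 1],
])

```text
time_s: 30.42
ee_pos: [0.4951, -0.0751, 0.1783]
eef_rot: [3.141, -0.001, -0.0]
force: [-0.1, 0.3, -0.1]
grip_width: 0.094
```

```bash
python3 - <<'E'
from m import *
def f(im,n,a,k=5):
    x0,x1,y0,y1=a; o=cv2.resize(im[y0:y1,x0:x1],None,fx=k,fy=k,interpolation=cv2.INTER_CUBIC); cv2.imwrite(f'pics/{n}.png',o)
T=snap('top','top4');S=snap('scene','scene4')
f(T,'t4z',(115,215,145,235),6);f(S,'s4z',(255,410,228,360),5)
E
```

```text
(no output)
```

View pics/scene4.png

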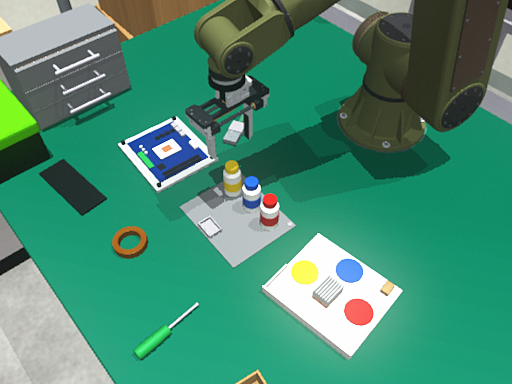

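View pics/s4z.png

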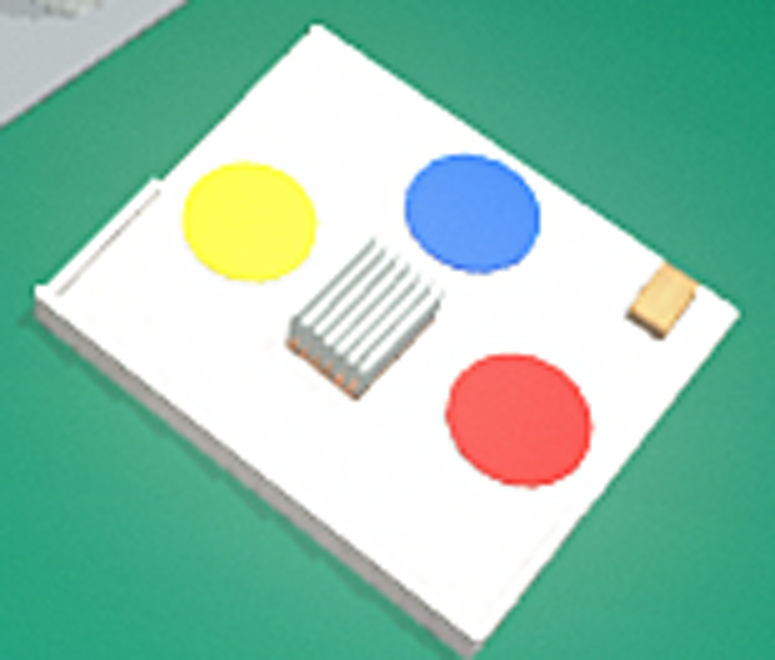

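View pics/t4z.png

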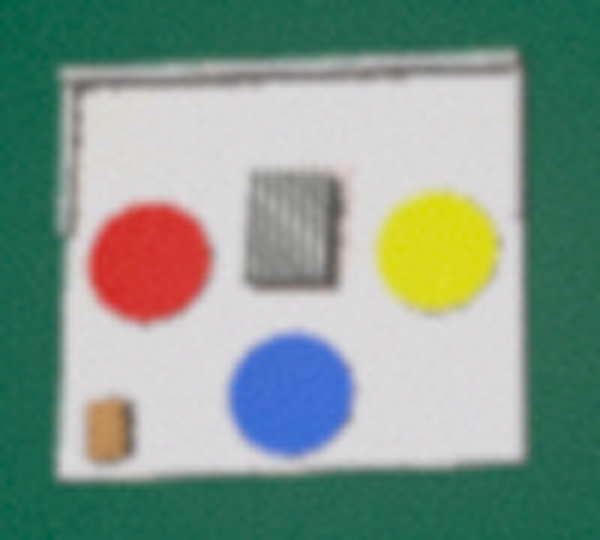

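```bash
cat > meas.py <<'E'
from m import *
def discs(n,im,cs=('red','yellow','blue')):
    g={'red':(.509,.362),'yellow':(.528,.219),'blue':(.449,.281)}; o={}
    for c in cs: o[c]=polyfit(n,im,lambda p:circ(p,.031,.009),list(g[c]),lambda d:sat(d,c),pad=4)
    return o
def caps(n,im,g,z0):
    o={}
    for c in g:
        u=proj(n,[[*g[c],z0+.088]])[0].round().astype(int); w=7 if n=='top' else 10
        x0,y0=u-[w,w]; sub=im[y0:y0+2*w+1,x0:x0+2*w+1].astype(float); d=sat(sub,c); 
        r=polyfit(n,im,lambda p:circ(p,.0165,z0+.095),list(g[c]),lambda d:sat(d,c)*(sat(d,c)>0),pad=3)
        o[c]=r
    return o
if __name__=='__main__':
    import sys
    k=sys.argv[1]
    for n in('top','scene'):
        im=cv2.imread(f'pics/{n}{k}.png')
        print(n,{c:(v[0].round(4),round(v[1],2)) for c,v in discs(n,im).items()})
        print(n,{c:(v[0].round(4),round(v[1],2)) for c,v in caps(n,im,{'red':(.495,.065),'yellow':(.495,-.075),'blue':(.494,-.005)},.004).items()})
        for pad in(2,3,4):
          for nm,ch in(('g',lambda d:d[...,1]),('r',lambda d:d[...,2])):
            print(n,nm,pad,polyfit(n,im,lambda p:np.r_[rectpts(p,.056,.04,.006),rectpts(p,.056,.04,.036)],[.528,.29,.1],ch,pad=pad))
E
python3 meas.py 4
```

```text
top {'red': (array([0.5087, 0.3621]), np.float64(5.55)), 'yellow': (array([0.5271, 0.2196]), np.float64(7.3)), 'blue': (array([0.4481, 0.2816]), np.float64(5.03))}
top {'red': (array([0.4955, 0.0647]), np.float64(2.33)), 'yellow': (array([ 0.4964, -0.082 ]), np.float64(3.11)), 'blue': (array([5.1e-01, 2.0e-04]), np.float64(0.04))}
top g 2 (array([0.52739756, 0.28713858, 0.07551097]), np.float64(4.994931417416875))
top r 2 (array([0.52748747, 0.28756944, 0.08380332]), np.float64(4.6379109290803076))
top g 3 (array([0.52748872, 0.28725184, 0.08609586]), np.float64(5.3098506267548))
top r 3 (array([0.52729226, 0.28740147, 0.07796351]), np.float64(4.766235811509987))
top g 4 (array([0.52738336, 0.28710868, 0.07668256]), np.float64(5.908926530300432))
top r 4 (array([0.52745479, 0.2875213 , 0.07557436]), np.float64(5.080284493911055))
scene {'red': (array([0.5098, 0.3602]), np.float64(14.43)), 'yellow': (array([0.5287, 0.2175]), np.float64(13.41)), 'blue': (array([0.4496, 0.2798]), np.float64(18.54))}
scene {'red': (array([0.498 , 0.0645]), np.float64(6.65)), 'yellow': (array([ 0.4996, -0.0711]), np.float64(6.53)), 'blue': (array([ 0.4948, -0.0031]), np.float64(7.51))}
scene g 2 (array([0.53192849, 0.28898191, 0.09764109]), np.float64(44.60832820807518))
scene r 2 (array([0.53147998, 0.2888507 , 0.09166321]), np.float64(47.42916980247418))
scene g 3 (array([0.5321279 , 0.28899928, 0.10299984]), np.float64(51.876592699424))
scene r 3 (array([0.53127252, 0.28892984, 0.10291563]), np.float64(54.06670027966813))
scene g 4 (array([0.53166717, 0.28876034, 0.08795627]), np.float64(59.93643628090308))
scene r 4 (array([0.53127252, 0.28892984, 0.10291563]), np.float64(61.203108000061995))
```

>>> drive_tool([
  [[0, 0, 0], [1, -15, 0], 1],
  [[0, 0, 0], [3, -35, 0], 1],
  [[0, 0, 0], [3, -35, 0], 1],
  [[0, 0, 0], [3, -35, 0], 1],
  [[0, 0, 0], [3, -35, 0], 1],
  [[0, 0, 0], [3, -35, 0], 1],
  [[0, 0, 0], [3, -35, 0], 1],
  [[0, 0, 0], [4, -35, 0], 1],
  [[0, 0, 0], [4, -35, 0], 1],
  [[0, 0, 0], [4, -35, 0], 1],
  [[0, 0, 0], [3, -20, 0], 1],
  [[0, 0, 0], [0, -10, 0], 1],
  [[0, 0, 0], [0, -3, 0], 1],
  [[0, 0, -5.2], [0, 0, 10], 1],
  [[0, 0, 0], [0, 0, 28], 1],
  [[0, 0, 0], [0, 0, 35], 1],
  [[0, 0, 0], [0, 0, 30], 1],
  [[0, 0, 0], [0, 0, 20], 1],
  [[0, 0, 0], [0, 0, 8], 1],
  [[0, 0, 0], [0, 0, 0], 1],
])

```text
time_s: 33.02
ee_pos: [0.5293, 0.2878, 0.0473]
eef_rot: [-3.142, -0.0, 0.09]
force: [0.1, 0.5, 0.8]
grip_width: 0.0939
```

>>> drive_tool([
  [[0, 0, 0], [0, 0, 9], 1],
  [[0, 0, 0], [0, 0, 6], 1],
  [[0, 0, 0], [0, 0, 3.3], 1],
  [[0, 0, 0], [0, 0, 0], 0.65],
  [[0, 0, 0], [0, 0, 0], 0.65],
  [[0, 0, 0], [0, 0, 0], 0.5],
  [[0, 0, 0], [0, 0, 0], 0.4],
  [[0, 0, 0], [0, 0, 0], 0.4],
  [[0, 0, 0], [0, 0, 0], 0.4],
], squeeze=8)

```text
time_s: 34.15
ee_pos: [0.529, 0.2879, 0.0289]
eef_rot: [-3.142, 0.0, 0.091]
force: [-0.3, -0.6, 1.5]
grip_width: 0.0559
```

>>> drive_tool([
  [[0, 0, 0], [0, 0, 0], 0.7],
  [[0, 0, 0], [0, 0, 0], 1],
  [[0, 0, 0], [0, 0, 0], 1],
  [[0, 0, 0], [0, 0, -10], 1],
  [[0, 0, 0], [0, 0, -15], 1],
  [[0, 0, 0], [0, 0, -10], 1],
  [[0, 0, -10], [0, 0, 0], 1],
  [[0, 0, -10], [0, 0, 0], 1],
  [[0, 0, -10], [0, 0, 0], 1],
  [[0, 0, -10], [0, 0, 0], 1],
  [[0, 0, -10], [0, 0, 0], 1],
  [[0, 0, -10], [0, 0, 0], 1],
  [[0, 0, -10], [0, 0, 0], 1],
  [[0, 0, -10], [0, 0, 0], 1],
  [[0, 0, -10], [0, 0, 0], 1],
  [[0, 0, 0], [0, 0, 0], 1],
])

```text
time_s: 36.15
ee_pos: [0.5292, 0.288, 0.0643]
eef_rot: [3.141, -0.0, 1.66]
force: [0.0, 0.9, -0.1]
grip_width: 0.0942
```

```bash
python3 - <<'E'
from m import *
S=snap('scene','s5'); cv2.imwrite('pics/s5z.png',cv2.resize(S[220:360,250:410],None,fx=4.5,fy=4,interpolation=cv2.INTER_CUBIC))
o=ctrl.get_obs();print(o['ee_pos'],o['eef_rot'],o['qpos'])
for n in('top','scene'):
    im=cv2.imread(f'pics/{n}4.png')
    def robust(pts,p0,ch,pad): return polyfit(n,im,pts,p0,ch,pad)
    # nest: outer boundary using green-dominance (table) as bg
    g=lambda d:np.clip(d[...,1]-d[...,2],0,60)
    print(n,'nest',polyfit(n,im,lambda p:rectpts(p,.19,.215,.015),[.547,-.293,-.056],g,6))
    print(n,'nesttop+bottom',polyfit(n,im,lambda p:np.r_[rectpts(p,.19,.215,.015),rectpts(p,.19,.215,.0)],[.547,-.293,-.056],g,6))
    for z,sg in((.02,.6),(.02,.9)): print(n,'br',polyfit(n,im,lambda p:rectpts(p,.064,.048,z),[.547,-.295,-.056],lambda d:d[...,2],4,sg))
E
```

```text
[0.5291381  0.28799452 0.06421405] [ 3.14116638e+00 -1.65311878e-04  1.65767467e+00] [ 4.37639524e-01  5.81814638e-01  1.50873264e+00  1.01126168e-05
  1.05058826e+00 -1.22004014e+00]
top nest (array([ 0.54413392, -0.28732341, -0.05140514]), np.float64(133.1287230097659))
top nesttop+bottom (array([ 0.54554366, -0.28852258, -0.06065472]), np.float64(135.77777711698482))
top br (array([ 0.5451085 , -0.29490283, -0.04381129]), np.float64(9.50703831940227))
top br (array([ 0.54567178, -0.29474261, -0.05010437]), np.float64(8.366785517927966))
scene nest (array([ 0.55008411, -0.28890691, -0.05294166]), np.float64(170.4226937065606))
scene nesttop+bottom (array([ 0.54646543, -0.29702975, -0.05033177]), np.float64(181.80454286004345))
scene br (array([ 0.54729817, -0.29593442, -0.04586914]), np.float64(16.652850502459945))
scene br (array([ 0.54729666, -0.29595496, -0.05863163]), np.float64(17.74655193324919))
```

View pics/s5z.png

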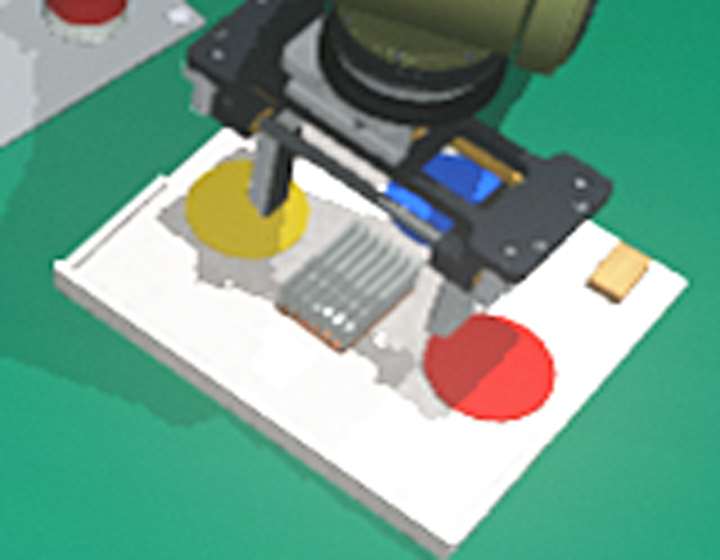

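>>> drive_tool([
  [[0, 0, 0], [0, 0, 12], 1],
  [[0, 0, 0], [0, 0, 15], 1],
  [[0, 0, 0], [0, 0, 6], 1],
  [[0, 0, 0], [0, 0, 2.5], 1],
  [[0, 0, 0], [0, 0, 0], 0.55],
  [[0, 0, 0], [0, 0, 0], 0.4],
  [[0, 0, 0], [0, 0, 0], 0.2],
  [[0, 0, 0], [0, 0, 0], 0.2],
  [[0, 0, 0], [0, 0, 0], 0.2],
  [[0, 0, 0], [0, 0, 0], 0.2],
  [[0, 0, 0], [0, 0, 0], 0.2],
], squeeze=20)

```text
time_s: 37.58
ee_pos: [0.5291, 0.2879, 0.0283]
eef_rot: [-3.142, -0.0, 1.661]
force: [0.6, 0.5, -0.4]
grip_width: 0.0394
```

```bash
python3 - <<'E'
from m import *
g={'top':(np.array([[111,87],[497,142],[475,465],[75,407]]),(312,150)),'scene':(np.array([[373,49],[600,281],[283,449],[67,195]]),(112,110))}
for n in g:
    im=cv2.imread(f'pics/{n}0.png').astype(float).min(2); P=[]
    for q in (g[n][0]+.5)/6-.5+g[n][1]:
        x,y=q.round().astype(int); r=3
        for _ in range(5):
            yy,xx=np.mgrid[y-r:y+r+1,x-r:x+r+1]; d=im[y-r:y+r+1,x-r:x+r+1]; w=np.clip(130-d,0,None)*(np.hypot(xx-q[0],yy-q[1])<2.6)
            q=np.array([(w*xx).sum(),(w*yy).sum()])/w.sum()
        P.append(q)
    W=back(n,P,.018)[:,:2]; print(n,W.round(4).tolist(),'mean',W.mean(0).round(4))
    d=lambda i,j:W[j]-W[i]
    for i in range(4):
        e=d(i,(i+1)%4); print(round(np.hypot(*e),4),round((np.arctan2(e[1],e[0])+np.pi/4)%(np.pi/2)-np.pi/4,4))
E
```

```text
top [[0.6324, -0.2026], [0.6213, -0.3966], [0.4583, -0.3876], [0.4691, -0.1932]] mean [ 0.5453 -0.295 ]
0.1942 -0.0569
0.1633 -0.0548
0.1947 -0.0553
0.1636 -0.0576
scene [[0.4597, -0.3899], [0.4717, -0.1935], [0.6344, -0.2035], [0.6234, -0.3985]] mean [ 0.5473 -0.2964]
0.1968 -0.0611
0.163 -0.0615
0.1953 -0.0565
0.1639 -0.0526
```

>>> drive_tool([
  [[0, 0, 0], [0, 0, -4], 0.2],
  [[0, 0, 0], [0, 0, -12], 0.2],
  [[0, 0, 0], [0, 0, -25], 0.2],
  [[0, 0, 0], [0, 0, -25], 0.2],
  [[0, 0, 0], [0, 0, -25], 0.2],
  [[0, 0, 0], [0, 0, -25], 0.2],
  [[0, 0, 0], [0, 0, -15], 0.2],
  [[0, 0, 4.2], [0, 0, -5], 0.2],
  [[0, 0, 4.2], [0, 0, 0], 0.2],
  [[0, 0, 0], [0, 0, 0], 0.2],
  [[0, 0, 0], [0, 0, 0], 0.2],
])

```text
time_s: 38.95
ee_pos: [0.529, 0.2879, 0.1642]
eef_rot: [-3.141, 0.0, 1.517]
force: [-0.2, -0.8, -1.3]
grip_width: 0.0398
```

>>> drive_tool([
  [[0, 0, 0], [-8, 0.5, 0], 0.2],
  [[0, 0, 0], [-18, 1.5, 0], 0.2],
  [[0, 0, 0], [-30, 2.6, 0], 0.2],
  [[0, 0, 0], [-30, 2.6, 0], 0.2],
  [[0, 0, 0], [-30, 2.6, 0], 0.2],
  [[0, 0, 0], [-30, 2.6, 0], 0.2],
  [[0, 0, 0], [-30, 2.6, 0], 0.2],
  [[0, 0, 0], [-30, 2.6, 0], 0.2],
  [[0, 0, 0], [-30, 2.6, 0], 0.2],
  [[0, 0, 0], [-30, 2.6, 0], 0.2],
  [[0, 0, 0], [-30, 2.6, 0], 0.2],
  [[0, 0, 0], [-30, 2.6, 0], 0.2],
  [[0, 0, 0], [-30, 2.6, 0], 0.2],
  [[0, 0, 0], [-30, 2.6, 0], 0.2],
  [[0, 0, 0], [-30, 2.6, 0], 0.2],
  [[0, 0, 0], [-30, 2.6, 0], 0.2],
  [[0, 0, 0], [-30, 2.6, 0], 0.2],
  [[0, 0, 0], [-20, 2.6, 0], 0.2],
  [[0, 0, 0], [-10, 1, 0], 0.2],
  [[0, 0, 0], [0, 0, 0], 0.2],
])

```text
time_s: 41.45
ee_pos: [0.5452, -0.22, 0.1642]
eef_rot: [-3.141, -0.0, 1.514]
force: [0.6, 0.9, -0.7]
grip_width: 0.0398
```

>>> drive_tool([
  [[0, 0, 0], [-12, 1, 0], 0.2],
  [[0, 0, 0], [-22, 1.6, 0], 0.2],
  [[0, 0, 0], [-22, 1.5, 0], 0.2],
  [[0, 0, 0], [-14, 1, 0], 0.2],
  [[0, 0, 0], [-5.8, 0.3, 0], 0.2],
  [[0, 0, 0], [0, 0, 0], 0.2],
  [[0, 0, 0], [0, 0, 15], 0.2],
  [[0, 0, 0], [0, 0, 25], 0.2],
  [[0, 0, 0], [0, 0, 25], 0.2],
  [[0, 0, 0], [0, 0, 25], 0.2],
  [[0, 0, 0], [0, 0, 15], 0.2],
  [[0, 0, 0], [0, 0, 6], 0.2],
  [[0, 0, 0], [0, 0, 3], 0.2],
  [[0, 0, 0], [0, 0, 0], 0.2],
  [[0, 0, 0], [0, 0, 0], 0.2],
])

```text
time_s: 43.32
ee_pos: [0.5467, -0.2959, 0.0509]
eef_rot: [3.141, 0.0, 1.515]
force: [-0.3, 0.1, -1.9]
grip_width: 0.0398
```

```bash
python3 - <<'E'
from m import *
def f(im,n,a,k=5):
    x0,x1,y0,y1=a; o=cv2.resize(im[y0:y1,x0:x1],None,fx=k,fy=k,interpolation=cv2.INTER_CUBIC); cv2.imwrite(f'pics/{n}.png',o)
S=snap('scene','s6')
f(S,'s6z',(112,224,100,195),6)
o=ctrl.get_obs();print(o['ee_pos'],o['eef_rot'])
E
```

```text
[ 0.54669806 -0.29589278  0.05081092] [3.14081827e+00 4.47380654e-04 1.51492850e+00]
```

View pics/s6z.png

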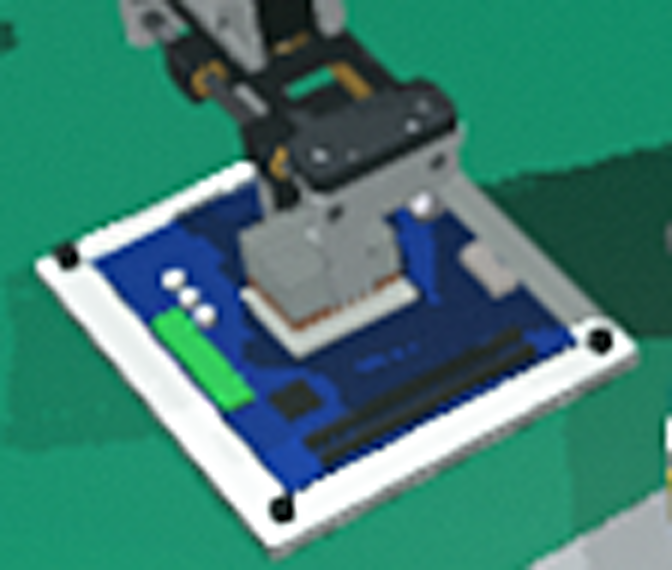

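>>> drive_tool([
  [[0, 0, 0], [0, 0, 4], 0.2],
  [[0, 0, 0], [0, 0, 2], 0.2],
  [[0, 0, 0], [0, 0, 1], 0.2],
  [[0, 0, 0], [0, 0, 0.5], 0.2],
  [[0, 0, 0], [0, 0, 0], 0.2],
])

```text
time_s: 44.0
ee_pos: [0.5465, -0.2958, 0.0427]
eef_rot: [-3.142, 0.0, 1.515]
force: [0.0, -0.7, 0.0]
grip_width: 0.0399
```

>>> drive_tool([
  [[0, 0, 0], [0, 0, 0.5], 0.2],
  [[0, 0, 0], [0, 0, 0], 0.2],
])

```text
time_s: 44.25
ee_pos: [0.5465, -0.2958, 0.0423]
eef_rot: [3.141, 0.0, 1.515]
force: [0.4, 0.1, -0.7]
grip_width: 0.0398
```

>>> drive_tool([
  [[0, 0, 0], [0, 0, 0.4], 0.2],
  [[0, 0, 0], [0, 0, 0], 0.2],
])

```text
time_s: 44.5
ee_pos: [0.5465, -0.2958, 0.0423]
eef_rot: [3.141, 0.0, 1.515]
force: [-3.3, 1.2, 5.2]
grip_width: 0.0398
```

>>> drive_tool([
  [[0, 0, 0], [0, 0, 0], 0.5],
  [[0, 0, 0], [0, 0, 0], 0.6],
  [[0, 0, 0], [0, 0, 0], 0.9],
  [[0, 0, 0], [0, 0, 0], 0.9],
  [[0, 0, 0], [0, 0, -8], 0.9],
  [[0, 0, 0], [0, 0, -20], 0.9],
  [[0, 0, 0], [0, 0, -30], 0.9],
  [[0, 0, 0], [0, 0, -35], 0.9],
  [[0, 0, 0], [0, 0, -30], 0.9],
  [[0, 0, 0], [10, 0, -13], 0.9],
  [[0, 0, 0], [30, 0, 0], 0.9],
  [[0, 0, 0], [40, 0, 0], 0.9],
  [[0, 0, 0], [40, 0, 0], 0.9],
  [[0, 0, 0], [40, 0, 0], 0.9],
  [[0, 0, 0], [40, 0, 0], 0.9],
  [[0, 0, 0], [40, 0, 0], 0.9],
  [[0, 0, 0], [30, 0, 0], 0.9],
  [[0, 0, 0], [15, 0, 0], 0.9],
  [[0, 0, 0], [5, 0, 0], 0.9],
])

```text
time_s: 46.88
ee_pos: [0.5626, -0.0057, 0.1778]
eef_rot: [-3.141, 0.0, 1.516]
force: [0.4, 0.1, 0.0]
grip_width: 0.0849
```

```bash
python3 - <<'E'
from m import *
def f(im,n,a,k=5):
    x0,x1,y0,y1=a; o=cv2.resize(im[y0:y1,x0:x1],None,fx=k,fy=k,interpolation=cv2.INTER_CUBIC); cv2.imwrite(f'pics/{n}.png',o)
T=snap('top','top7');S=snap('scene','scene7')
f(T,'t7z',(312,408,150,240),6);f(S,'s7z',(112,224,110,195),6)
o=ctrl.get_obs();print(o['ee_pos'],o['eef_rot'])
E
```

```text
[ 0.56263015 -0.00640943  0.17781867] [-3.14144997e+00  1.10072178e-04  1.51494015e+00]
```

View pics/s7z.png

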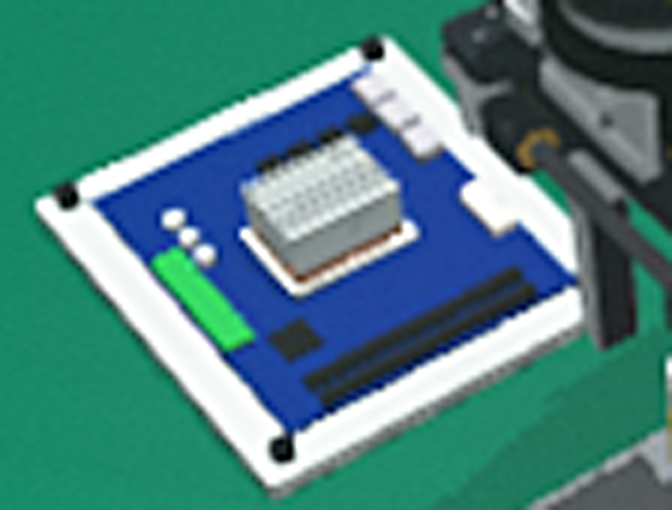

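View pics/t7z.png

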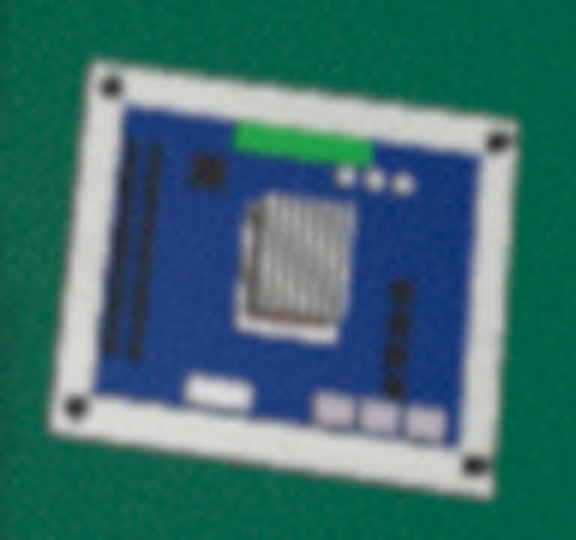

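```bash
cat > cool.py <<'E'
from m import *
import sys
def fit(n,im,br,p0,zb=.020,pad=4,sg=.6):
    B=hull_img(n,rectpts(br,.064,.048,.020)); 
    allp=lambda p:np.r_[rectpts(p,.056,.04,zb),rectpts(p,.056,.04,zb+.03)]
    u=np.r_[B,proj(n,allp(p0))]; x0,y0=np.floor(u.min(0)-pad).astype(int); x1,y1=np.ceil(u.max(0)+pad).astype(int)
    d=im[y0:y1,x0:x1].astype(float); sh=d.shape[:2]; bm=soft(B,sh,(x0,y0))
    def cost(p):
        h=soft(hull_img(n,allp(p)),sh,(x0,y0)); t=soft(hull_img(n,rectpts(p,.056,.04,zb+.03)),sh,(x0,y0)); cb=soft(hull_img(n,np.r_[rectpts(p,.056,.04,zb),rectpts(p,.056,.04,zb+.006)]),sh,(x0,y0))
        L=[t,np.clip(h-t-cb,0,1),np.minimum(cb,h-t).clip(0),bm*(1-h),(1-bm)*(1-h)]
        A=np.stack([cv2.GaussianBlur(l,(0,0),sg).ravel() for l in L],1); e=0
        for c in range(3):
            x,*_=np.linalg.lstsq(A,d[...,c].ravel(),rcond=None); e+=np.abs(A@x-d[...,c].ravel()).sum()/1000
        return e
    best=None
    for k in(1,-1,.5,-.5):
        q=np.array(p0 if best is None else best.x); S=[q]+[q+k*np.eye(3)[j]*(.005,.005,.05)[j] for j in range(3)]
        r=minimize(cost,q,method='Nelder-Mead',options=dict(initial_simplex=S,xatol=2e-5,fatol=1e-5))
        if best is None or r.fun<best.fun: best=r
    return best.x,best.fun
if __name__=='__main__':
    k=sys.argv[1]
    for n,br in(('top',[.5453,-.2950,-.057]),('scene',[.5473,-.2962,-.057])):
        im=cv2.imread(f'pics/{n}{k}.png')
        for pad in(2,4):
            x,f=fit(n,im,br,[.5465,-.2958,-.056],pad=pad); print(n,x.round(4),round(f,2),'off mm',((x-br)[:2]*1000).round(1),'dyaw deg',round(np.degrees(x[2]-br[2]),1))
E
python3 cool.py 7
```

```text
top [ 0.5472 -0.2937 -0.0448] 19.22 off mm [1.9 1.3] dyaw deg 0.7
top [ 0.5472 -0.2935 -0.0368] 27.15 off mm [1.9 1.5] dyaw deg 1.2
scene [ 0.5483 -0.2953 -0.068 ] 78.15 off mm [1.  0.9] dyaw deg -0.6
scene [ 0.5483 -0.2949 -0.0566] 127.13 off mm [1.  1.3] dyaw deg 0.0
```

>>> drive_tool([
  [[0, 0, 0], [-15, 0, 0], 0.9],
  [[0, 0, 0], [-35, 0, 0], 0.9],
  [[0, 0, 0], [-40, 0, 0], 0.9],
  [[0, 0, 0], [-40, 0, 0], 0.9],
  [[0, 0, 0], [-40, 0, 0], 0.9],
  [[0, 0, 0], [-40, 0, 0], 0.9],
  [[0, 0, 0], [-40, 0, 0], 0.9],
  [[0, 0, 0], [-25, 0, 0], 0.9],
  [[0, 0, 0], [-11, 0, 0], 0.9],
  [[0, 0, 0], [-4, 0, 0], 0.9],
  [[0, 0, 0], [0, 0, 15], 0.9],
  [[0, 0, 0], [0, 0, 30], 0.9],
  [[0, 0, 0], [0, 0, 35], 0.9],
  [[0, 0, 0], [0, 0, 30], 0.9],
  [[0, 0, 0], [0, 0, 15], 0.9],
  [[0, 0, 0], [0, 0, 7], 0.9],
  [[0, 0, 0], [0, 0, 3], 0.9],
  [[0, 0, 0], [0, 0, 0], 0.9],
])

```text
time_s: 49.22
ee_pos: [0.5468, -0.2959, 0.0435]
eef_rot: [3.141, 0.0, 1.515]
force: [0.6, 0.3, 0.9]
grip_width: 0.0847
```

>>> drive_tool([
  [[0, 0, 0], [0, 0, 0], 0.5],
  [[0, 0, 0], [0, 0, 0], 0.5],
  [[0, 0, 0], [0, 0, 0], 0.2],
  [[0, 0, 0], [0, 0, 0], 0.2],
  [[0, 0, 0], [0, 0, 0], 0.2],
  [[0, 0, 0], [0, 0, -2], 0.2],
  [[0, 0, 0], [-1.3, -1.3, 0], 0.2],
  [[0, 0, 0], [0, 0, 0], 0.2],
  [[0, 0, 0], [0, 0, 1.5], 0.2],
  [[0, 0, 0], [0, 0, 0.7], 0.2],
  [[0, 0, 0], [0, 0, 0], 0.2],
], squeeze=20)

```text
time_s: 50.6
ee_pos: [0.5451, -0.297, 0.0429]
eef_rot: [-3.142, -0.0, 1.515]
force: [-2.4, 2.0, 2.9]
grip_width: 0.04
```

Contact. Release, go back up and look again.

>>> drive_tool([
  [[0, 0, 0], [0, 0, 0], 0.5],
  [[0, 0, 0], [0, 0, 0], 0.6],
  [[0, 0, 0], [0, 0, 0], 0.9],
  [[0, 0, 0], [0, 0, 0], 0.9],
  [[0, 0, 0], [0, 0, -8], 0.9],
  [[0, 0, 0], [0, 0, -20], 0.9],
  [[0, 0, 0], [0, 0, -30], 0.9],
  [[0, 0, 0], [0, 0, -35], 0.9],
  [[0, 0, 0], [0, 0, -30], 0.9],
  [[0, 0, 0], [10, 0, -13], 0.9],
  [[0, 0, 0], [30, 0, 0], 0.9],
  [[0, 0, 0], [40, 0, 0], 0.9],
  [[0, 0, 0], [40, 0, 0], 0.9],
  [[0, 0, 0], [40, 0, 0], 0.9],
  [[0, 0, 0], [40, 0, 0], 0.9],
  [[0, 0, 0], [40, 0, 0], 0.9],
  [[0, 0, 0], [30, 0, 0], 0.9],
  [[0, 0, 0], [15, 0, 0], 0.9],
  [[0, 0, 0], [5, 0, 0], 0.9],
])

```text
time_s: 52.98
ee_pos: [0.5612, -0.0069, 0.1786]
eef_rot: [-3.141, 0.0, 1.516]
force: [0.5, 1.1, 0.8]
grip_width: 0.0847
```

```bash
python3 - <<'E'
from m import *
def f(im,n,a,k=5):
    x0,x1,y0,y1=a; o=cv2.resize(im[y0:y1,x0:x1],None,fx=k,fy=k,interpolation=cv2.INTER_CUBIC); cv2.imwrite(f'pics/{n}.png',o)
T=snap('top','top8');S=snap('scene','scene8')
f(T,'t8z',(340,380,175,215),14);f(S,'s8z',(142,192,125,165),12)
o=ctrl.get_obs();print(o['ee_pos'],o['eef_rot'])
E
python3 cool.py 8
```

```text
[ 0.56125958 -0.007636    0.17859688] [-3.14144531e+00  8.08381049e-05  1.51488889e+00]
top [ 0.5457 -0.295  -0.0496] 18.81 off mm [0.4 0. ] dyaw deg 0.4
top [ 0.5456 -0.2951 -0.0443] 26.76 off mm [ 0.3 -0.1] dyaw deg 0.7
scene [ 0.5469 -0.2966 -0.0571] 76.49 off mm [-0.4 -0.4] dyaw deg -0.0
scene [ 0.5469 -0.2966 -0.0556] 126.06 off mm [-0.4 -0.4] dyaw deg 0.1
```

View pics/s8z.png

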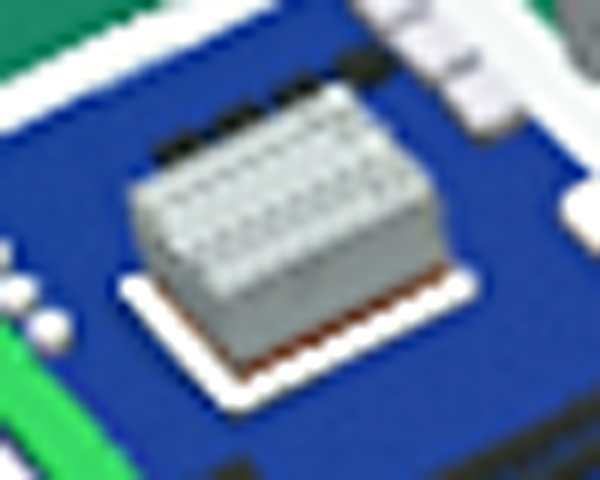

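View pics/t8z.png

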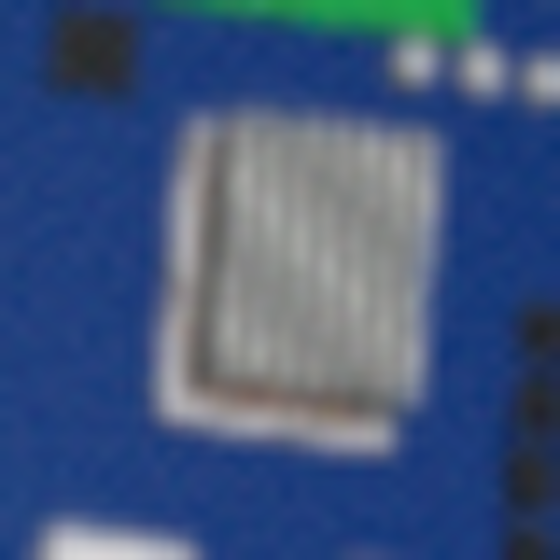

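>>> drive_tool([
  [[0, 0, 10], [0, 0, 0], 1],
  [[0, 0, 10], [0, 0, 0], 1],
  [[0, 0, 10], [0, 0, 0], 1],
  [[0, 0, 10], [0, 0, 0], 1],
  [[0, 0, 10], [0, 0, 0], 1],
  [[0, 0, 10], [0, 0, 0], 1],
  [[0, 0, 10], [0, 0, 0], 1],
  [[0, 0, 10], [0, 0, 0], 1],
  [[0, 0, 6.8], [0, 0, 0], 1],
  [[0, 0, 0], [-10, -11, 0], 1],
  [[0, 0, 0], [-22, -24, 0], 1],
  [[0, 0, 0], [-22, -24, 0], 1],
  [[0, 0, 0], [-9, -10, 0], 1],
  [[0, 0, 0], [-3.2, -3.6, 0], 1],
  [[0, 0, 0], [0, 0, 0], 1],
  [[0, 0, 0], [0, 0, 0], 1],
])

```text
time_s: 55.08
ee_pos: [0.4955, 0.0647, 0.1786]
eef_rot: [3.142, 0.0, -0.0]
force: [0.5, 0.2, 0.1]
grip_width: 0.0939
```

>>> drive_tool([
  [[0, 0, 0], [0, 0, 15], 1],
  [[0, 0, 0], [0, 0, 28], 1],
  [[0, 0, 0], [0, 0, 30], 1],
  [[0, 0, 0], [0, 0, 25], 1],
  [[0, 0, 0], [0, 0, 16], 1],
  [[0, 0, 0], [0, 0, 8], 1],
  [[0, 0, 0], [0, 0, 3.5], 1],
  [[0, 0, 0], [0, 0, 0], 0.55],
  [[0, 0, 0], [0, 0, 0], 0.55],
  [[0, 0, 0], [0, 0, 0], 0.4],
  [[0, 0, 0], [0, 0, 0], 0.2],
  [[0, 0, 0], [0, 0, 0], 0.2],
  [[0, 0, 0], [0, 0, 0], 0.2],
  [[0, 0, 0], [0, 0, 0], 0.2],
])

```text
time_s: 56.82
ee_pos: [0.4951, 0.0652, 0.0532]
eef_rot: [3.142, 0.0, -0.0]
force: [-2.7, -0.1, 1.7]
grip_width: 0.0438
```

>>> drive_tool([
  [[0, 0, 0], [0, 0, 0], 0.2],
  [[0, 0, 0], [0, 0, -4], 0.2],
  [[0, 0, 0], [0, 0, -12], 0.2],
  [[0, 0, 0], [0, 0, -25], 0.2],
  [[0, 0, 0], [0, 0, -25], 0.2],
  [[0, 0, 0], [0, 0, -25], 0.2],
  [[0, 0, 0], [0, 0, -20], 0.2],
  [[0, 0, 0], [0, 0, -8], 0.2],
  [[0, 0, 0], [0, 0, -3], 0.2],
  [[0, 0, 0], [0, 0, 0], 0.2],
])

```text
time_s: 58.08
ee_pos: [0.4949, 0.0651, 0.1747]
eef_rot: [3.142, 0.001, -0.0]
force: [-0.4, 0.6, -1.8]
grip_width: 0.0437
```

>>> drive_tool([
  [[0, 0, 0], [0, -8, 0], 0.2],
  [[0, 0, 0], [1, -18, 0], 0.2],
  [[0, 0, 0], [1, -26, 0], 0.2],
  [[0, 0, 0], [1, -26, 0], 0.2],
  [[0, 0, 0], [1, -26, 0], 0.2],
  [[0, 0, 0], [1, -26, 0], 0.2],
  [[0, 0, 0], [1, -26, 0], 0.2],
  [[0, 0, 0], [1, -26, 0], 0.2],
  [[0, 0, 0], [2, -26, 0], 0.2],
  [[0, 0, 0], [2, -26, 0], 0.2],
  [[0, 0, 0], [2, -26, 0], 0.2],
  [[0, 0, 0], [1, -20, 0], 0.2],
  [[0, 0, 0], [0, -10, 0], 0.2],
  [[0, 0, 0], [0, -4, 0], 0.2],
  [[0, 0, 0], [0, -0.8, 0], 0.2],
  [[0, 0, 0], [0, 0, 0], 0.2],
])

```text
time_s: 60.08
ee_pos: [0.5092, 0.3596, 0.1753]
eef_rot: [-3.142, -0.0, -0.001]
force: [-0.9, -0.3, -2.1]
grip_width: 0.044
```

>>> drive_tool([
  [[0, 0, 0], [0, 0, 10], 0.2],
  [[0, 0, 0], [0, 0, 22], 0.2],
  [[0, 0, 0], [0, 0, 25], 0.2],
  [[0, 0, 0], [0, 0, 25], 0.2],
  [[0, 0, 0], [0, 0, 18], 0.2],
  [[0, 0, 0], [0, 0, 9], 0.2],
  [[0, 0, 0], [0, 0, 4], 0.2],
  [[0, 0, 0], [0, 0, 2], 0.2],
  [[0, 0, 0], [0, 0, 1], 0.2],
  [[0, 0, 0], [0, 0, 0.5], 0.2],
  [[0, 0, 0], [0, 0, 0], 0.2],
])

```text
time_s: 61.45
ee_pos: [0.5092, 0.36, 0.0589]
eef_rot: [-3.141, -0.0, -0.0]
force: [-0.7, -0.7, -2.3]
grip_width: 0.0437
```

>>> drive_tool([
  [[0, 0, 0], [-1, 0, 0.3], 0.2],
  [[0, 0, 0], [0, 0, 0.5], 0.2],
  [[0, 0, 0], [0, 0, 0.4], 0.2],
  [[0, 0, 0], [0, 0, 0], 0.2],
])

```text
time_s: 61.95
ee_pos: [0.5081, 0.3601, 0.0582]
eef_rot: [-3.141, -0.0, 0.0]
force: [-3.8, -1.6, 6.6]
grip_width: 0.0435
```

Contact. Release, rise and return for the yellow (at about 0.495, -0.0765).

>>> drive_tool([
  [[0, 0, 0], [0, 0, 0], 0.55],
  [[0, 0, 0], [0, 0, 0], 1],
  [[0, 0, 0], [0, 0, 0], 1],
  [[0, 0, 0], [0, 0, 0], 1],
  [[0, 0, 0], [0, 0, -10], 1],
  [[0, 0, 0], [0, 0, -25], 1],
  [[0, 0, 0], [0, 0, -30], 1],
  [[0, 0, 0], [0, 0, -30], 1],
  [[0, 0, 0], [0, 0, -18], 1],
  [[0, 0, 0], [0, 0, -7], 1],
])

```text
time_s: 63.2
ee_pos: [0.5083, 0.3601, 0.1784]
eef_rot: [-3.141, -0.001, -0.0]
force: [0.2, 0.3, -1.5]
grip_width: 0.094
```

>>> drive_tool([
  [[0, 0, 0], [0, 15, 0], 1],
  [[0, 0, 0], [-1, 35, 0], 1],
  [[0, 0, 0], [-1, 35, 0], 1],
  [[0, 0, 0], [-1, 35, 0], 1],
  [[0, 0, 0], [-1, 35, 0], 1],
  [[0, 0, 0], [-1, 35, 0], 1],
  [[0, 0, 0], [-1, 35, 0], 1],
  [[0, 0, 0], [-1, 35, 0], 1],
  [[0, 0, 0], [-1, 35, 0], 1],
  [[0, 0, 0], [-1, 35, 0], 1],
  [[0, 0, 0], [-2, 35, 0], 1],
  [[0, 0, 0], [-2, 35, 0], 1],
  [[0, 0, 0], [-1, 22, 0], 1],
  [[0, 0, 0], [0, 10, 0], 1],
  [[0, 0, 0], [0, 4, 0], 1],
  [[0, 0, 0], [0, 0.4, 0], 1],
  [[0, 0, 0], [0, 0, 0], 1],
])

```text
time_s: 65.32
ee_pos: [0.4941, -0.0759, 0.1774]
eef_rot: [-3.142, 0.0, 0.001]
force: [0.2, 0.8, -0.5]
grip_width: 0.0937
```

```bash
python3 - <<'E'
from m import *
T=snap('top','top9');S=snap('scene','scene9')
x=np.hstack([cv2.resize(T[150:230,115:215],None,fx=4,fy=4.5),cv2.resize(S[230:320,300:400],None,fx=4,fy=4)]);cv2.imwrite('pics/9.png',x); print(ctrl.get_obs()['ee_pos'])
E
```

```text
[ 0.49414127 -0.07598338  0.17741534]
```

View pics/9.png

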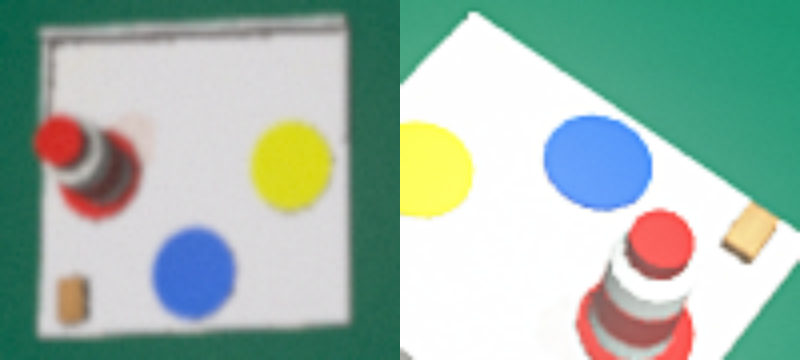

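>>> drive_tool([
  [[0, 0, 0], [1, 0, 15], 1],
  [[0, 0, 0], [0, 0, 28], 1],
  [[0, 0, 0], [0, 0, 30], 1],
  [[0, 0, 0], [0, 0, 25], 1],
  [[0, 0, 0], [0, 0, 16], 1],
  [[0, 0, 0], [0, 0, 7.5], 1],
  [[0, 0, 0], [0, 0, 3], 1],
  [[0, 0, 0], [0, 0, 0], 0.55],
  [[0, 0, 0], [0, 0, 0], 0.55],
  [[0, 0, 0], [0, 0, 0], 0.4],
  [[0, 0, 0], [0, 0, 0], 0.2],
  [[0, 0, 0], [0, 0, 0], 0.2],
  [[0, 0, 0], [0, 0, 0], 0.2],
  [[0, 0, 0], [0, 0, 0], 0.2],
])

```text
time_s: 67.18
ee_pos: [0.4951, -0.0764, 0.053]
eef_rot: [-3.142, 0.0, -0.0]
force: [-0.7, 0.2, 1.6]
grip_width: 0.0436
```

>>> drive_tool([
  [[0, 0, 0], [0, 0, 0], 0.2],
  [[0, 0, 0], [0, 0, -4], 0.2],
  [[0, 0, 0], [0, 0, -12], 0.2],
  [[0, 0, 0], [0, 0, -25], 0.2],
  [[0, 0, 0], [0, 0, -25], 0.2],
  [[0, 0, 0], [0, 0, -25], 0.2],
  [[0, 0, 0], [0, 0, -20], 0.2],
  [[0, 0, 0], [0, 0, -8], 0.2],
  [[0, 0, 0], [0, 0, -3], 0.2],
  [[0, 0, 0], [0, 0, 0], 0.2],
])

```text
time_s: 68.42
ee_pos: [0.4949, -0.0764, 0.1745]
eef_rot: [-3.141, 0.001, -0.0]
force: [0.2, 0.1, -1.7]
grip_width: 0.0436
```

>>> drive_tool([
  [[0, 0, 0], [1, -8, 0], 0.2],
  [[0, 0, 0], [2, -18, 0], 0.2],
  [[0, 0, 0], [3, -26, 0], 0.2],
  [[0, 0, 0], [3, -26, 0], 0.2],
  [[0, 0, 0], [3, -26, 0], 0.2],
  [[0, 0, 0], [3, -26, 0], 0.2],
  [[0, 0, 0], [3, -26, 0], 0.2],
  [[0, 0, 0], [3, -26, 0], 0.2],
  [[0, 0, 0], [3, -26, 0], 0.2],
  [[0, 0, 0], [3, -26, 0], 0.2],
  [[0, 0, 0], [3, -26, 0], 0.2],
  [[0, 0, 0], [2, -20, 0], 0.2],
  [[0, 0, 0], [0, -9, 0], 0.2],
  [[0, 0, 0], [0, -4, 0], 0.2],
  [[0, 0, 0], [0, -0.8, 0], 0.2],
  [[0, 0, 0], [0, 0, 0], 0.2],
])

```text
time_s: 70.42
ee_pos: [0.5272, 0.2169, 0.175]
eef_rot: [3.142, -0.0, -0.001]
force: [-0.2, 1.2, -1.7]
grip_width: 0.0437
```

>>> drive_tool([
  [[0, 0, 0], [0, 0, 10], 0.2],
  [[0, 0, 0], [0, 0, 22], 0.2],
  [[0, 0, 0], [0, 0, 25], 0.2],
  [[0, 0, 0], [0, 0, 25], 0.2],
  [[0, 0, 0], [0, 0, 18], 0.2],
  [[0, 0, 0], [0, 0, 9], 0.2],
  [[0, 0, 0], [0, 0, 4], 0.2],
  [[0, 0, 0], [0, 0, 2], 0.2],
  [[0, 0, 0], [0, 0, 1], 0.2],
  [[0, 0, 0], [0, 0, 0.5], 0.2],
  [[0, 0, 0], [0, 0, 0.5], 0.2],
  [[0, 0, 0], [0, 0, 0], 0.2],
])

```text
time_s: 71.92
ee_pos: [0.5272, 0.2174, 0.058]
eef_rot: [-3.142, -0.0, -0.0]
force: [-0.7, 0.4, -0.5]
grip_width: 0.0437
```

>>> drive_tool([
  [[0, 0, 0], [0, 0, 0.4], 0.2],
  [[0, 0, 0], [0, 0, 0], 0.55],
  [[0, 0, 0], [0, 0, 0], 1],
  [[0, 0, 0], [0, 0, 0], 1],
  [[0, 0, 0], [0, 0, 0], 1],
  [[0, 0, 0], [0, 0, -10], 1],
  [[0, 0, 0], [0, 0, -25], 1],
  [[0, 0, 0], [0, 0, -30], 1],
  [[0, 0, 0], [0, 0, -30], 1],
  [[0, 0, 0], [0, 0, -18], 1],
  [[0, 0, 0], [0, 0, -7], 1],
])

```text
time_s: 73.3
ee_pos: [0.5273, 0.2175, 0.1785]
eef_rot: [-3.141, -0.001, 0.0]
force: [0.1, -0.0, -1.1]
grip_width: 0.0939
```

>>> drive_tool([
  [[0, 0, 0], [-2, 15, 0], 1],
  [[0, 0, 0], [-6, 35, 0], 1],
  [[0, 0, 0], [-6, 35, 0], 1],
  [[0, 0, 0], [-6, 35, 0], 1],
  [[0, 0, 0], [-6, 35, 0], 1],
  [[0, 0, 0], [-4, 32, 0], 1],
  [[0, 0, 0], [-3, 20, 0], 1],
  [[0, 0, 0], [0, 11, 0], 1],
  [[0, 0, 0], [0, 4, 0], 1],
  [[0, 0, 0], [0, 0.2, 0], 1],
  [[0, 0, 0], [0, 0, 0], 1],
])

```text
time_s: 74.68
ee_pos: [0.4941, -0.0043, 0.1774]
eef_rot: [-3.142, 0.0, 0.001]
force: [-0.4, 0.0, -0.7]
grip_width: 0.094
```

>>> drive_tool([
  [[0, 0, 0], [0, 0, 15], 1],
  [[0, 0, 0], [0, 0, 28], 1],
  [[0, 0, 0], [0, 0, 30], 1],
  [[0, 0, 0], [0, 0, 25], 1],
  [[0, 0, 0], [0, 0, 16], 1],
  [[0, 0, 0], [0, 0, 7.5], 1],
  [[0, 0, 0], [0, 0, 3], 1],
  [[0, 0, 0], [0, 0, 0], 0.55],
  [[0, 0, 0], [0, 0, 0], 0.55],
  [[0, 0, 0], [0, 0, 0], 0.4],
  [[0, 0, 0], [0, 0, 0], 0.2],
  [[0, 0, 0], [0, 0, 0], 0.2],
  [[0, 0, 0], [0, 0, 0], 0.2],
  [[0, 0, 0], [0, 0, 0], 0.2],
])

```text
time_s: 76.42
ee_pos: [0.494, -0.0048, 0.0531]
eef_rot: [-3.142, 0.0, -0.0]
force: [-1.8, -0.4, 2.3]
grip_width: 0.0438
```

>>> drive_tool([
  [[0, 0, 0], [0, 0, 0], 0.2],
  [[0, 0, 0], [0, 0, -4], 0.2],
  [[0, 0, 0], [0, 0, -12], 0.2],
  [[0, 0, 0], [0, 0, -25], 0.2],
  [[0, 0, 0], [0, 0, -25], 0.2],
  [[0, 0, 0], [0, 0, -25], 0.2],
  [[0, 0, 0], [0, 0, -20], 0.2],
  [[0, 0, 0], [0, 0, -8], 0.2],
  [[0, 0, 0], [0, 0, -3], 0.2],
  [[0, 0, 0], [0, 0, 0], 0.2],
])

```text
time_s: 77.68
ee_pos: [0.4939, -0.0048, 0.1746]
eef_rot: [-3.142, 0.001, -0.0]
force: [0.1, -0.2, -2.4]
grip_width: 0.0439
```

>>> drive_tool([
  [[0, 0, 0], [-1, -8, 0], 0.2],
  [[0, 0, 0], [-3, -18, 0], 0.2],
  [[0, 0, 0], [-4, -26, 0], 0.2],
  [[0, 0, 0], [-4, -26, 0], 0.2],
  [[0, 0, 0], [-4, -26, 0], 0.2],
  [[0, 0, 0], [-4, -26, 0], 0.2],
  [[0, 0, 0], [-4, -26, 0], 0.2],
  [[0, 0, 0], [-4, -26, 0], 0.2],
  [[0, 0, 0], [-4, -26, 0], 0.2],
  [[0, 0, 0], [-4, -26, 0], 0.2],
  [[0, 0, 0], [-4, -26, 0], 0.2],
  [[0, 0, 0], [-4, -15, 0], 0.2],
  [[0, 0, 0], [-2, -7, 0], 0.2],
  [[0, 0, 0], [0, -2.5, 0], 0.2],
  [[0, 0, 0], [0, 0, 0], 0.2],
  [[0, 0, 0], [0, 0, 0], 0.2],
])

```text
time_s: 79.68
ee_pos: [0.4483, 0.2792, 0.1751]
eef_rot: [3.142, -0.0, -0.001]
force: [0.1, 0.7, -1.7]
grip_width: 0.0435
```

>>> drive_tool([
  [[0, 0, 0], [0, 0, 10], 0.2],
  [[0, 0, 0], [0, 0, 22], 0.2],
  [[0, 0, 0], [0, 0, 25], 0.2],
  [[0, 0, 0], [0, 0, 25], 0.2],
  [[0, 0, 0], [0, 0, 18], 0.2],
  [[0, 0, 0], [0, 0, 9], 0.2],
  [[0, 0, 0], [0, 0, 4], 0.2],
  [[0, 0, 0], [0, 0, 2], 0.2],
  [[0, 0, 0], [0, 0, 1], 0.2],
  [[0, 0, 0], [0, 0, 0.5], 0.2],
  [[0, 0, 0], [0, 0, 0], 0.2],
])

```text
time_s: 81.05
ee_pos: [0.4482, 0.2797, 0.0587]
eef_rot: [-3.141, -0.0, -0.0]
force: [0.3, 0.6, -1.8]
grip_width: 0.0437
```

>>> drive_tool([
  [[0, 0, 0], [0, 0, 0.5], 0.2],
  [[0, 0, 0], [0, 0, 0.4], 0.2],
  [[0, 0, 0], [0, 0, 0], 0.2],
])

```text
time_s: 81.42
ee_pos: [0.4482, 0.2797, 0.0581]
eef_rot: [-3.141, -0.0, 0.0]
force: [-1.1, -0.9, 5.4]
grip_width: 0.0434
```

>>> drive_tool([
  [[0, 0, 0], [0, 0, 0], 0.55],
  [[0, 0, 0], [0, 0, 0], 1],
  [[0, 0, 0], [0, 0, 0], 1],
  [[0, 0, 0], [0, 0, 0], 1],
  [[0, 0, 0], [0, 0, -10], 1],
  [[0, 0, 0], [0, 0, -25], 1],
  [[0, 0, 0], [0, 0, -30], 1],
  [[0, 0, 0], [0, 0, -30], 1],
  [[0, 0, 0], [0, 0, -18], 1],
  [[0, 0, 0], [0, 0, -7], 1],
  [[0, 0, 0], [0, 15, 0], 1],
  [[0, 0, 0], [0, 35, 0], 1],
  [[0, 0, 0], [0, 40, 0], 1],
  [[0, 0, 0], [0, 40, 0], 1],
  [[0, 0, 0], [0, 40, 0], 1],
  [[0, 0, 0], [0, 40, 0], 1],
  [[0, 0, 0], [0, 35, 0], 1],
  [[0, 0, 0], [0, 15, 0], 1],
  [[0, 0, 0], [0, 5, 0], 1],
])

```text
time_s: 83.8
ee_pos: [0.4478, 0.0141, 0.1773]
eef_rot: [-3.141, 0.001, -0.001]
force: [0.2, 0.1, 0.2]
grip_width: 0.094
```

```bash
python3 - <<'E'
from m import *
T=snap('top','top10');S=snap('scene','scene10')
x=np.hstack([cv2.resize(T[150:230,115:215],None,fx=4,fy=4.5),cv2.resize(S[228:328,290:390],None,fx=4,fy=3.6)]);cv2.imwrite('pics/10.png',x); print(ctrl.get_obs()['ee_pos'])
L={'red':(.5088,.3611),'yellow':(.5279,.2186),'blue':(.4489,.2807)}
B={'top':{'red':(.5087,.3621),'yellow':(.5271,.2196),'blue':(.4481,.2816)},'scene':{'red':(.5098,.3602),'yellow':(.5287,.2175),'blue':(.4496,.2798)}}
for n,im in(('top',T),('scene',S)):
    for c in L:
        i0=cv2.imread(f'pics/{n}0.png')
        for cb in (.0949,.089):
            a=capfit(n,im,c,L[c],.009,cb)[0];b=capfit(n,i0,c,L[c],.009,cb)[0]
            print(n,c,cb,'cap-disc mm',((a-B[n][c])*1000).round(1),'initially',((b-B[n][c])*1000).round(1))
E
```

```text
[0.44801243 0.0148335  0.17741888]
top red 0.0949 cap-disc mm [-0.4 -3.6] initially [-0.  -3.4]
top red 0.089 cap-disc mm [ 0.  -2.8] initially [ 0.3 -2.7]
top yellow 0.0949 cap-disc mm [ 0.2 -0.6] initially [ 1.7 -0.4]
top yellow 0.089 cap-disc mm [0.7 0.1] initially [2.5 0.4]
top blue 0.0949 cap-disc mm [ 0.4 -0.8] initially [-1.4  1.3]
top blue 0.089 cap-disc mm [ 1.1 -0.4] initially [-0.5  2.3]
scene red 0.0949 cap-disc mm [ 1.8 -1.6] initially [ 2.  -1.5]
scene red 0.089 cap-disc mm [ 0.9 -2.1] initially [ 1.5 -1.9]
scene yellow 0.0949 cap-disc mm [1.9 1.5] initially [3.7 1.7]
scene yellow 0.089 cap-disc mm [1.4 1.2] initially [3.2 1.1]
scene blue 0.0949 cap-disc mm [0.5 0.1] initially [-1.3  2.6]
scene blue 0.089 cap-disc mm [-1.2 -0.7] initially [-3.   1.8]
```

View pics/10.png

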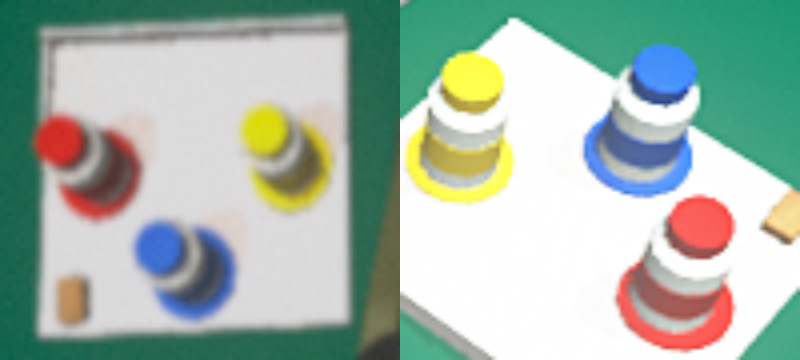

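View pics/scene10.png

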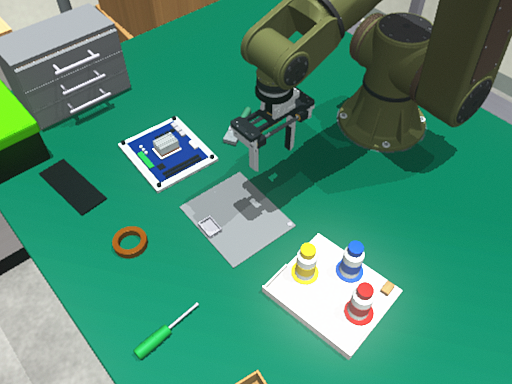

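>>> drive_tool([
  [[0, 0, 0], [3, -15, 0], 1],
  [[0, 0, 0], [6, -35, 0], 1],
  [[0, 0, 0], [7, -40, 0], 1],
  [[0, 0, 0], [7, -40, 0], 1],
  [[0, 0, 0], [7, -40, 0], 1],
  [[0, 0, 0], [7, -40, 0], 1],
  [[0, 0, 0], [7, -40, 0], 1],
  [[0, 0, 0], [7, -40, 0], 1],
  [[0, 0, 0], [5, -30, 0], 1],
  [[0, 0, 0], [3, -15, 0], 1],
  [[0, 0, 0], [1, -8, 0], 1],
  [[0, 0, 0], [0, -2, 0], 1],
  [[0, 0, 0], [0, 0, 0], 1],
])

```text
time_s: 85.52
ee_pos: [0.5082, 0.3592, 0.1778]
eef_rot: [3.142, -0.0, -0.001]
force: [-0.3, -0.1, 0.1]
grip_width: 0.0939
```

>>> drive_tool([
  [[0, 0, 0], [0, 0, 15], 1],
  [[0, 0, 0], [0, 0, 28], 1],
  [[0, 0, 0], [0, 0, 28], 1],
  [[0, 0, 0], [0, 0, 25], 1],
  [[0, 0, 0], [0, 0, 14], 1],
  [[0, 0, 0], [0, 0, 7], 1],
  [[0, 0, 0], [0, 0, 2.5], 1],
  [[0, 0, 0], [0, 0, 0], 1],
])

```text
time_s: 86.52
ee_pos: [0.5084, 0.3598, 0.0587]
eef_rot: [-3.141, -0.001, -0.0]
force: [-0.0, -0.8, -0.3]
grip_width: 0.094
```

>>> drive_tool([
  [[0, 0, 0], [0, 0, 0], 0.55],
  [[0, 0, 0], [0, 0, 0], 0.55],
  [[0, 0, 0], [0, 0, 0], 0.4],
  [[0, 0, 0], [0, 0, 0], 0.2],
  [[0, 0, 0], [0, 0, 0], 0.2],
  [[0, 0, 0], [0, 0, 0], 0.2],
  [[0, 0, 0], [0, 0, 0], 0.2],
  [[0, 0, 0], [0, 0, -3], 0.2],
  [[0, 0, 0], [-0.5, -2.3, 0], 0.2],
  [[0, 0, 0], [0, 0, 0], 0.2],
  [[0, 0, 0], [0, 0, 2], 0.2],
  [[0, 0, 0], [0, 0, 0.8], 0.2],
  [[0, 0, 0], [0, 0, 0.4], 0.2],
  [[0, 0, 0], [0, 0, 0], 0.2],
])

```text
time_s: 88.28
ee_pos: [0.5075, 0.362, 0.0581]
eef_rot: [3.142, 0.0, 0.0]
force: [-3.9, -1.2, 3.4]
grip_width: 0.0439
```

>>> drive_tool([
  [[0, 0, 0], [0, 0, 0], 0.55],
  [[0, 0, 0], [0, 0, 0], 1],
  [[0, 0, 0], [0, 0, 0], 1],
  [[0, 0, 0], [0, 0, 0], 1],
  [[0, 0, 0], [0, 0, -10], 1],
  [[0, 0, 0], [0, 0, -25], 1],
  [[0, 0, 0], [0, 0, -30], 1],
  [[0, 0, 0], [0, 0, -30], 1],
  [[0, 0, 0], [0, 0, -18], 1],
  [[0, 0, 0], [0, 0, -7], 1],
  [[0, 0, 0], [0, 15, 0], 1],
  [[0, 0, 0], [0, 40, 0], 1],
  [[0, 0, 0], [0, 45, 0], 1],
  [[0, 0, 0], [0, 45, 0], 1],
  [[0, 0, 0], [0, 45, 0], 1],
  [[0, 0, 0], [0, 45, 0], 1],
  [[0, 0, 0], [0, 45, 0], 1],
  [[0, 0, 0], [0, 45, 0], 1],
  [[0, 0, 0], [0, 20, 0], 1],
  [[0, 0, 0], [0, 5, 0], 1],
])

```text
time_s: 90.78
ee_pos: [0.5069, 0.0106, 0.177]
eef_rot: [-3.142, 0.002, -0.002]
force: [0.3, 0.7, 0.1]
grip_width: 0.0939
```

```bash
python3 - <<'E'
from m import *
T=snap('top','top11');S=snap('scene','scene11')
L={'red':(.5088,.3611),'yellow':(.5279,.2186),'blue':(.4489,.2807)}
B={'top':{'red':(.5087,.3621),'yellow':(.5271,.2196),'blue':(.4481,.2816)},'scene':{'red':(.5098,.3602),'yellow':(.5287,.2175),'blue':(.4496,.2798)}}
for n,im in(('top',T),('scene',S)):
    for c in L:
            a=capfit(n,im,c,L[c],.009,.089)[0]
            print(n,c,'cap-disc mm',((a-B[n][c])*1000).round(1))
x=np.hstack([cv2.resize(T[150:230,115:215],None,fx=4,fy=4.5),cv2.resize(S[228:328,290:390],None,fx=4,fy=3.6)]);cv2.imwrite('pics/11.png',x)
E
python3 cool.py 11
```

```text
top red cap-disc mm [-0.4 -0.4]
top yellow cap-disc mm [0.7 0.1]
top blue cap-disc mm [ 1.1 -0.4]
scene red cap-disc mm [0.7 0.2]
scene yellow cap-disc mm [1.4 1.2]
scene blue cap-disc mm [-1.4 -0.9]
top [ 0.5457 -0.295  -0.0524] 18.78 off mm [ 0.4 -0. ] dyaw deg 0.3
top [ 0.5457 -0.2951 -0.0446] 26.78 off mm [ 0.4 -0.1] dyaw deg 0.7
scene [ 0.547  -0.2966 -0.0598] 78.53 off mm [-0.3 -0.4] dyaw deg -0.2
scene [ 0.5469 -0.2966 -0.0568] 128.03 off mm [-0.4 -0.4] dyaw deg 0.0
```

View pics/11.png

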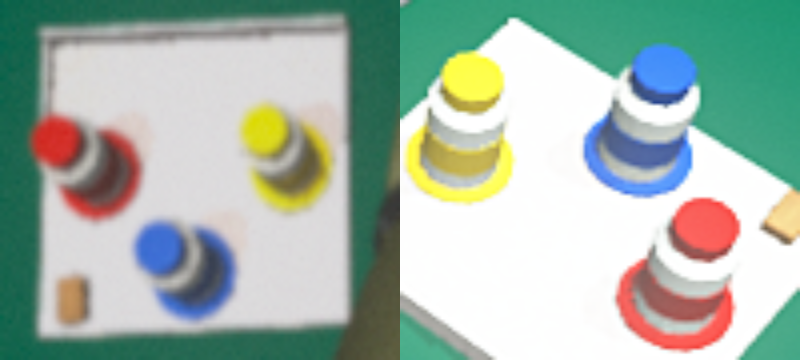

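View pics/scene11.png

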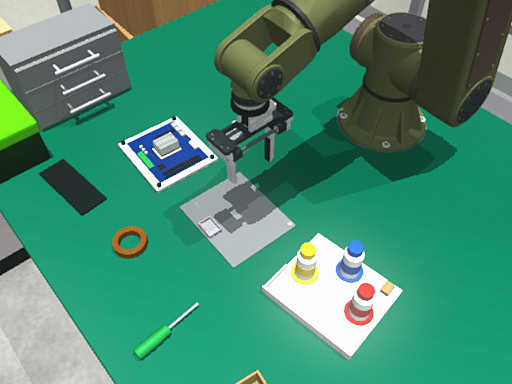

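All three bottles stand upright on their own colours (scene pixels about 307,260, 351,260 and 362,302), the cooler is on the bracket (166,145), and the gripper is clear of everything.

```bash
python3 -c "
from station import ctrl
print(ctrl.hand_in())"
```

```text
the job is handed in; nothing more can be done
None
```

The job is done and was handed in at about 91 s, well under the 141 s limit. I moved all three bottles to the grey mat first, then set the cooler on the bracket. After that each bottle went back to its own colour.

- **Cooler:** it sits within about 0.5 mm of the bracket's centre in both cameras. It is square to within 0.7° in the top view and 0.2° in the scene view. The first placing was about 1.5 mm off, so I gripped it again and shifted it.
- **Bottles:** all three are upright, and their caps measure within about 2 mm of their disc centres in both cameras. Red came out about 2.5 mm off at first, so I set it down again.
- **Robot:** the gripper stands open and clear of everything. The highest wrist force I saw was about 9 N.
- **Disagreement:** the two cameras differed by about 2 mm in world position, which is within the stated calibration. I judged the final placings by comparing each object with its target in the same picture.

No check failed.

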